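# Cap the dive camera and slide its tray across

## Robot

A 6-joint arm with a two-finger parallel gripper is mounted at the origin on the work surface. World frame = base frame: x ahead of the robot, y to its left, z up, the work surface at z = 0. Lengths are in m, angles in rad, forces in N, time in s.
With the tool pointing down it reaches from about 0.3 to 0.875 m from the base axis. Payload 6.4 kg.
Tool frame: the origin (TCP) lies on the centre line of the jaws, within the pads' length; the fingertips stand 14 mm ahead of it and the grasp point (between the pads) lies 5 mm behind it; z points along the fingers, y is the direction in which the jaws open and shut (so a half turn about z gives the same grasp; the last joint's range is limited). The gripper opens to 85 mm and grips with 20 to 120 N. Pads are 22 mm wide; open, the fingers measure 114 mm over their backs; the gripper's body (76 mm by 85 mm) begins 54 mm behind the grasp point. The pads swing forward as they close: fully open they stand 13 mm farther back than shut.
Start: joints at [0.938, 0.181, 1.607, -0, 1.354, -0.206], TCP at [0.238, 0.523, 0.218] pointing down, gripper open.
Joint ranges: [-2.99, 2.99], [-0.89, 2.07], [0.3, 2.58], [-1.14, 4.28], [0, 2.63], [-3.12, 3.12]. Speed limits (rad/s): [2.57, 2.57, 3.01, 3.14, 3.14, 3.14].

## Interface

Orientations are given as a unit quaternion [w, x, y, z].
In Python, from bench import * gives the robot as it stands.
- The arm moves only by the tool servo_tool, never from a script. Its argument "plan" is a list that holds one entry, the list of rows, each a list of 5 numbers: the shift along the world's x, y, z in m, then the turn about the world's z in rad, then the gripper command: -1 is shut, 1 is fully open, values between are in proportion. In form: [[[tx, ty, tz, roll, claw], ...]]. A call has 1 to 8 rows; each row shifts and turns the commanded pose from where the row before left it; what a row does not reach is not made up. A row lasts 1/10 s, in which the tool goes at most 50 mm and 8.59 degrees, less where a joint would pass 70% of its speed; a pose out of reach is approached as far as the arm can. A call with a gripper value outside its range is refused whole. The fingers move at their own pace and stop on an object; the grip force is fixed at half the most. Time passes only in rows, so rows that do not move let the fingers close. It gives the time, the measured TCP pose, the force and the opening at its end, in the units of the state.
- get_obs(): the state, without advancing time (a new reading comes with each control period).
- camera(name): name is "side" or "top"; returns a dict with "img" (400x640x3 uint8, blue, green, red), "camera_matrix" (3x3 intrinsics, pixels), "rvec" (rotation vector, rad) and "tvec" (3), from world to camera coordinates, as OpenCV has them. Camera axes: x right, y down, z forward; pixel columns grow to the right and rows downward; lengths in m; the calibration is good to about 2 mm. A picture is of the moment at which its call begins. There is no depth.
- hand_in(): hands the job in, once; it reports no verdict.
Trained networks look in a picture, given as the dict that the camera call returned (one of the last four; its "shot" number tells which), for a name from the list of things; names that differ only in an ending like _2 or _b are one class to them, and where a whole thing is asked for, a point or a joint stands for the part that bears it (a point fixed in the world has none). Each returns a list of dicts, best first, with "conf" (0 to 1); they miss things now and then, are a little off and sometimes report something else, mostly with a low value. They report only what shows in the picture. A call takes as long as a camera call. They do not tell look-alikes from the thing itself.
- trace(picture, thing): "mask" (400x640 bool, what is visible of it) and "rect" ([left, top, right, bottom] as shares, 0 to 1, of the picture: columns of its width, rows of its height, round what is visible of it).
- pinpoint(picture, thing): "centre" ([row, column] as shares, 0 to 1, of the picture: columns of its width, rows of its height: a listed point, or the origin of a listed thing).
The state is a dict: "time_s": time; "q": joint angles; "dq": joint speeds; "joint_efforts": joint torques, N m; "eef_pos": TCP position; "eef_rot": TCP orientation; "wrist_force": force on the tool from outside, world axes, zero at the start; "torque": the same for the moment, N m; "opening": opening from 0.0 (shut) to 1.0 (fully open).
Only numpy, scipy, OpenCV 4.12 (cv2) and the standard library are available. Lean on these libraries where they do the work, as an engineer would, in place of code of your own. Each camera call takes 0.05 s, during which the arm holds its last target.

## Task

Fit the orange protective cap to the camera in the black tray: squeeze the cap's two yellow tabs together, set it fully down into the white rim with the tabs still squeezed, and let go so that the tabs spring out under the rim. Then slide the tray along the near rack, across the gap and onto the far rack until it sits squarely against the blue end stop, keeping it level and on the racks: do not lift it or let it dip into the gap. Leave the pot, the dish and the jar where they are.

Things in the scene. Friction and masses are not known exactly. Their poses are not given: they have to be found in the camera images.
- cap_center (a point): Centre of the loose cap (64 g, upright on its pad), half-way up its 40 mm. Black plug below, 12 mm deep, 57 mm across; orange disc 74 mm across, from 8 to 4 mm below this point; on it two upright yellow tabs at the cap's +y and -y sides, up to 20 mm above this point, 24 mm wide along x, 4 mm thick, 54 mm over their outer faces when free, 40 mm when squeezed. z up the axis.
- cap: The same cap, origin at the centre of its underside, 20 mm below its centre; same axes. Below the disc each tab carries a catch 16 mm wide, its upper side 5.5 mm below the disc's underside; it reaches 34.5 mm from the cap's axis when free, 27.5 mm when squeezed.
- tab_a (a joint): Inward travel of the tab at the cap's +y side (m): 0 free (sprung out), 0.007 fully squeezed. The spring needs 1.7 N to start and about 7.7 N at full travel, where it meets a firm stop; grip at about 15 to 25 N.
- tab_b (a joint): The same for the tab at the cap's -y side.
- cap_pad: Round blue pad fixed to the bench, 92 mm across, 30 mm high, that the cap stands on. Origin at the centre of its underside, z up.
- lens_mouth (a point): Centre of the camera's open mouth, level with the top of its white rim, 80 mm above the tray's underside. The rim is a round lip 4 mm thick with a 62 mm opening; below it the bore widens to 75 mm, 18 mm deep. Any yaw of the cap fits; squeezed catches pass the lip with about 2.4 mm all round, free ones do not. With the cap home the disc lies on the rim: cap centre 8 mm above this point.
- tray_center (a point): Centre of the loose black tray, 18 mm above its underside: 120 mm along its x, 200 mm along its y, walls 36 mm high and 5 mm thick. Its -y end leads over the gap; its +y end wall is clear for pushing. z up.
- tray: The same tray, origin at the centre of its underside, same axes. The camera, an upright cylinder 82 mm across, is clamped in it, 30 mm from the centre towards -y. Together about 0.8 kg, centre of mass about 20 mm towards -y; slides with ordinary friction.
- near_rack: Light grey rack fixed to the bench, on which the tray starts: top surface 42 mm above the bench, 170 mm along x, 260 mm along y. Origin at bench level under the middle of its edge at the gap; its +y points away from the gap.
- far_rack: Light grey rack fixed to the bench, in line with the near rack beyond a gap of 40 to 60 mm: top surface 40 mm above the bench (2 mm lower than the near rack), 170 mm along x, 230 mm along -y. Origin at bench level under the middle of its edge at the gap; -y points onwards, to the end stop.
- stop_face (a point): Middle of the face of the blue end stop on the far rack, 215 mm from that rack's gap edge, 10 mm above its top; the stop is a bar 30 mm high across the rack. With the tray home its centre is 100 mm from this face. Axes as the far rack's.
- pot_center (a point): Centre of a white pot, 64 mm across, 60 mm high, to be left alone.
- dish_center (a point): Centre of a green dish, 70 mm across, 30 mm high, to be left alone.
- jar_center (a point): Centre of a green glass jar with a red lid, 84 mm across, 130 mm high, to be left alone.
Mind the look-alikes: they are no part of the job. What is shaped like the cap but brown is not meant.

How it is judged:
By the outcome, as a careful person would: the job done as asked, in the order asked, and still so for the second after the job is handed in, with the robot touching nothing.
It also fails if it takes over 61 s, if anything falls off the work surface, if the arm or the gripper's body presses on something with over 40 N, if the wrist force passes 120 N, or if a joint passes its speed limit or range.

## Working session

There is one attempt and no reset: what is moved stays moved. The work goes in short steps, Python scripts to look and compute and a tool call to move; the robot and the scene stay as the last step left them, time stands still between calls to the robot, and variables do not carry over. Pictures are saved under pics/ and viewed, and the job is handed in when it is done.

Besides the shell and the picture viewer there is one more tool, called after ">>>" by a JSON object that holds its "op" and its "data", one argument or row to a line. servo_tool: Moves the arm, as the interface text tells. Its arguments: {"type":"object","properties":{"plan":{"type":"array"}},"required":["plan"]}

```bash
ls; mkdir -p pics; cat > h.py <<'E'
import numpy as np, cv2
from bench import *
def cam(n,save=None):
    c=camera(n)
    if save: cv2.imwrite('pics/'+save,c['img'])
    return c
def ray(c,rc):
    u=rc[1]*640; v=rc[0]*400
    return raypx(c,u,v)
def raypx(c,u,v):
    K=np.array(c['camera_matrix']); R=cv2.Rodrigues(np.array(c['rvec'],float))[0]; t=np.array(c['tvec'],float).reshape(3)
    p=cv2.undistortPoints(np.array([[[u,v]]],float),K,None)[0,0]
    d=R.T@np.array([p[0],p[1],1]); o=-R.T@t
    return o,d/np.linalg.norm(d)
def atz(c,u,v,z):
    o,d=raypx(c,u,v); return o+d*(z-o[2])/d[2]
def tri(rays):
    A=np.zeros((3,3));b=np.zeros(3)
    for o,d in rays:
        P=np.eye(3)-np.outer(d,d);A+=P;b+=P@o
    x=np.linalg.solve(A,b)
    return x,[np.linalg.norm((np.eye(3)-np.outer(d,d))@(x-o)) for o,d in rays]
def proj(c,X):
    return cv2.projectPoints(np.array(X,float).reshape(-1,3),np.array(c['rvec'],float),np.array(c['tvec'],float),np.array(c['camera_matrix'],float),None)[0].reshape(-1,2)
E
python3 - <<'E'
from h import *
o=get_obs();print(o)
T=cam('top','t0.png');S=cam('side','s0.png')
for n in ['cap_center','cap','cap_pad','lens_mouth','tray_center','tray','near_rack','far_rack','stop_face','pot_center','dish_center','jar_center']:
    a=pinpoint(T,n);b=pinpoint(S,n)
    print(n)
    for x in a[:3]: print('  T',round(x['conf'],2),np.round([x['centre'][1]*640,x['centre'][0]*400],1))
    for x in b[:3]: print('  S',round(x['conf'],2),np.round([x['centre'][1]*640,x['centre'][0]*400],1))
    for x in a[:2]:
        for y in b[:2]:
            p,e=tri([ray(T,x['centre']),ray(S,y['centre'])]);print('    ',p.round(4),np.round(e[0],4))
E
```

```text
pics
{'time_s': 0.0, 'q': array([ 9.37703407e-01,  1.81544785e-01,  1.60797973e+00, -9.02604214e-06,
        1.35379925e+00, -2.06303148e-01]), 'dq': array([ 0.00130494, -0.00034597,  0.00144422,  0.00018903, -0.00078296,
        0.00049467]), 'joint_efforts': array([-1.55224247e-03, -4.44860137e+01, -3.51341736e+01, -3.92022430e-04,
        8.74133839e-03,  1.05968951e-05]), 'eef_pos': array([0.23767083, 0.52296509, 0.21729573]), 'eef_rot': array([-3.48676840e-04,  2.11777963e-01,  9.77317423e-01, -7.92231499e-04]), 'wrist_force': array([-0.34037535, -0.01461911, -0.85865158]), 'torque': array([-0.01980908, -0.02776237, -0.0416908 ]), 'opening': 0.9986368225332993}
cap_center
  T 0.97 [280.1 273.1]
  T 0.59 [236.3 304.3]
  T 0.57 [235.5 262.5]
  S 0.89 [187.2 201.2]
  S 0.83 [229.9 171. ]
  S 0.72 [236.4 217.3]
     [0.3245 0.1097 0.1222] 0.0568
     [0.3782 0.0901 0.2032] 0.0088
     [0.2847 0.2245 0.0123] 0.0033
     [0.3487 0.1677 0.1571] 0.0419
cap
  T 0.9 [238.7 304.4]
  T 0.7 [280.4 272.5]
  T 0.61 [237.1 264.6]
  S 0.97 [228.5 180.9]
  S 0.9 [187.9 204.2]
  S 0.72 [237.9 224.
[... 581 characters left out ...]
029
     [ 0.6999  0.126  -0.2176] 0.0214
far_rack
  T 0.83 [348.5 185.5]
  T 0.31 [233.6 260.3]
  S 0.62 [362.9 240. ]
     [ 6.148e-01 -7.660e-02  2.000e-04] 0.0027
     [0.5113 0.0684 0.0452] 0.1858
stop_face
  T 0.67 [431.8 185.7]
  S 0.81 [412.1 301.6]
     [ 0.6047 -0.2904  0.0509] 0.0008
pot_center
  T 0.58 [414.6 269.8]
  T 0.27 [349.3 182.3]
  S 0.71 [306.9 332.8]
     [ 0.383  -0.2443  0.0366] 0.0028
     [ 0.5651 -0.0918 -0.3152] 0.1085
dish_center
  T 0.87 [337.7 278.5]
  S 0.65 [257.6 270. ]
     [ 0.3576 -0.0458  0.014 ] 0.0012
jar_center
  T 0.96 [289.4 108.7]
  T 0.69 [416.3 271.1]
  S 0.77 [395.  150.3]
     [0.8055 0.0853 0.0742] 0.0018
     [ 0.4758 -0.187   0.4626] 0.0783
```

View pics/t0.png

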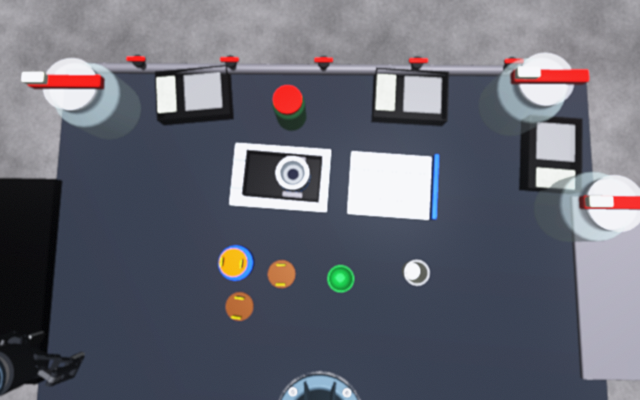

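View pics/s0.png

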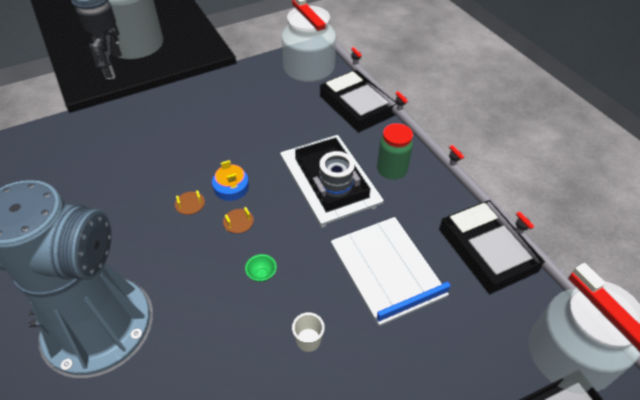

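```bash
python3 - <<'E'
from h import *
T=cam('top');S=cam('side')
for c in (T,S):
    R=cv2.Rodrigues(np.array(c['rvec'],float))[0];print(c['camera_matrix'],(-R.T@np.array(c['tvec']).reshape(3)).round(3))
    print(proj(c,[[0,0,0],[0.238,0.523,0.218],[.394,.229,.05]]).round(1))
big=cv2.resize(T['img'][130:330,200:450],None,fx=3,fy=3,interpolation=cv2.INTER_CUBIC);cv2.imwrite('pics/t1.png',big)
big=cv2.resize(S['img'][120:330,160:460],None,fx=2.6,fy=2.6,interpolation=cv2.INTER_CUBIC);cv2.imwrite('pics/s1.png',big)
E
```

```text
[[363.59743999   0.         317.28658238]
 [  0.         363.59743999 205.07792494]
 [  0.           0.           1.        ]] [ 0.451 -0.002  1.   ]
[[319.1 417.7]
 [ 69.9 343.1]
 [232.  264.7]]
[[512.48351633   0.         316.05934588]
 [  0.         512.48351633 199.36947112]
 [  0.           0.           1.        ]] [ 0.176 -0.662  1.006]
[[ 95.8 324.2]
 [116.9  75.6]
 [226.4 175.2]]
```

View pics/t1.png

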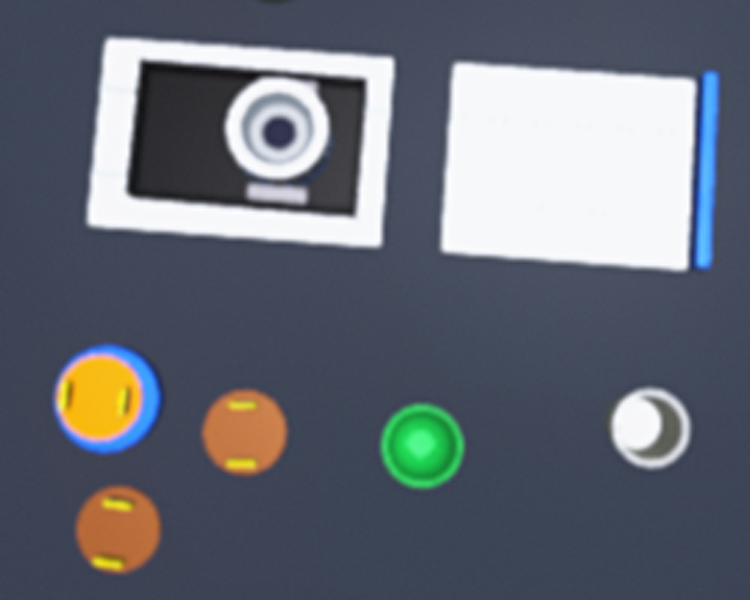

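View pics/s1.png

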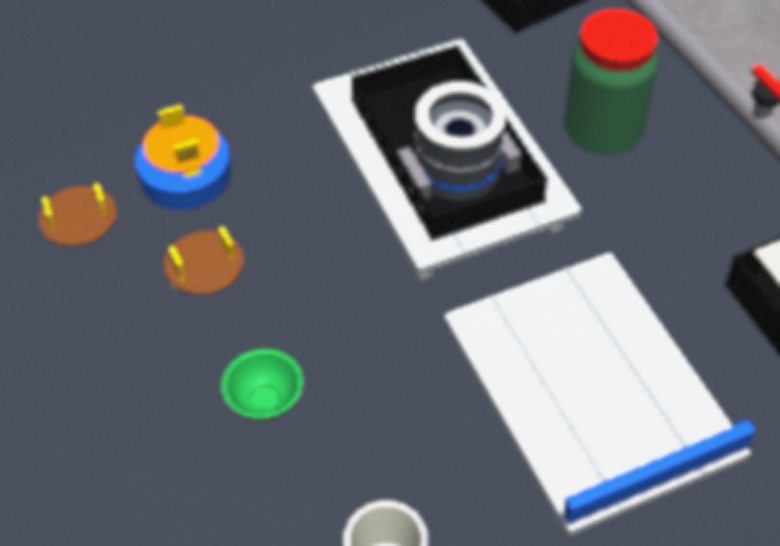

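```bash
python3 - <<'E'
from h import *
T=cam('top');S=cam('side')
def show(n,m):
    print(n,int(m.sum()))
def cen(m):
    v,u=np.nonzero(m);return u.mean()+.0,v.mean()+.0
# cap orange
for nm,c,roi in (('T',T,(200,225,260,300)),('S',S,(200,150,260,205))):
    img=c['img'];hsv=cv2.cvtColor(img,cv2.COLOR_BGR2HSV)
    m=np.zeros(img.shape[:2],bool);x0,y0,x1,y1=roi
    m[y0:y1,x0:x1]=True
    H=hsv[...,0];Sa=hsv[...,1]
    o=m&(H>3)&(H<40)&(Sa>150)
    blue=m&(H>95)&(H<120)&(Sa>170)&(hsv[...,2]>120)
    cs,_=cv2.findContours(o.astype(np.uint8),cv2.RETR_EXTERNAL,cv2.CHAIN_APPROX_NONE)
    k=max(cs,key=cv2.contourArea); e=cv2.fitEllipse(cv2.convexHull(k))
    print(nm,'orange ellipse',e, 'atz.046',atz(c,*e[0],.046))
    ob=o|blue
    cs,_=cv2.findContours(ob.astype(np.uint8),cv2.RETR_EXTERNAL,cv2.CHAIN_APPROX_NONE)
    k=max(cs,key=cv2.contourArea); e=cv2.fitEllipse(cv2.convexHull(k)); print('  pad',e,atz(c,*e[0],.03))
for n in ['tray','near_rack','far_rack','stop_face','lens_mouth']:
    for nm,c in (('T',T),('S',S)):
        for r in trace(c,n)[:2]:
            m=r['mask'];print(n,nm,round(r['conf'],2),m.sum(),np.array(r['rect'])*[640,400,640,400])
            cs,_=cv2.findContours(m.astype(np.uint8),cv2.RETR_EXTERNAL,cv2.CHAIN_APPROX_NONE)
            if cs:
                k=max(cs,key=cv2.contourArea);print('   ',cv2.approxPolyDP(cv2.convexHull(k),3,True).reshape(-1,2).tolist())
for nm,c,q in (('T',T,(225,255,25,25)),('S',S,0)):
    pass
cv2.imwrite('pics/tcap.png',cv2.resize(T['img'][235:290,205:265],None,fx=10,fy=10,interpolation=cv2.INTER_NEAREST))
cv2.imwrite('pics/scap.png',cv2.resize(S['img'][150:205,200:260],None,fx=10,fy=10,interpolation=cv2.INTER_NEAREST))
cv2.imwrite('pics/tlens.png',cv2.resize(T['img'][140:215,225:335],None,fx=7,fy=7,interpolation=cv2.INTER_NEAREST))
cv2.imwrite('pics/slens.png',cv2.resize(S['img'][130:230,275:385],None,fx=6,fy=6,interpolation=cv2.INTER_NEAREST))
E
```

```text
T orange ellipse ((232.6750030517578, 262.02099609375), (25.638029098510742, 26.359392166137695), 44.90078353881836) atz.046 [0.40073883 0.22856386 0.046     ]
  pad ((232.6750030517578, 262.02099609375), (25.638029098510742, 26.359392166137695), 44.90078353881836) [0.39989705 0.23242729 0.03      ]
S orange ellipse ((228.95790100097656, 173.5025634765625), (25.337890625, 27.3584041595459), 106.59993743896484) atz.046 [0.40293753 0.23524186 0.046     ]
  pad ((228.95790100097656, 173.5025634765625), (25.337890625, 27.3584041595459), 106.59993743896484) [0.40672108 0.2501953  0.03      ]
tray S 0.81 3611 [295.872 134.68  373.12  211.28 ]
    [[336, 137], [371, 187], [371, 196], [327, 213], [296, 163], [294, 151]]
near_rack T 0.56 2640 [231.168 143.2   334.08  211.92 ]
    [[235, 145], [329, 148], [327, 210], [231, 205]]
near_rack S 0.68 1717 [282.176 138.    382.4   227.48 ]
    [[338, 136], [383, 202], [321, 226], [281, 153]]
near_rack S 0.61 520 [218.368 160.32  243.712 188.2  ]
    [[225, 162], [244, 173], [236, 187], [217, 180]]
far_rack T 0.75 5528 [348.928 151.48  437.12  223.88 ]
    [[352, 153], [436, 155], [435, 218], [349, 214]]
far_rack S 0.91 6943 [332.608 218.12  449.024 325.32 ]
    [[395, 219], [449, 287], [444, 297], [379, 324], [333, 241]]
stop_face T 0.85 5637 [350.08  153.32  439.296 219.72 ]
    [[351, 153], [437, 155], [436, 219], [349, 214]]
stop_face S 0.83 7073 [330.496 222.4   450.176 325.48 ]
    [[395, 220], [449, 284], [445, 297], [427, 307], [378, 324], [332, 242], [377, 222]]
lens_mouth T 0.75 5645 [347.776 152.8   440.768 222.92 ]
    [[351, 153], [438, 155], [436, 217], [403, 219], [349, 214]]
lens_mouth T 0.72 3641 [243.2   149.92  321.472 201.2  ]
    [[247, 150], [322, 156], [318, 201], [244, 196]]
```

View pics/tcap.png

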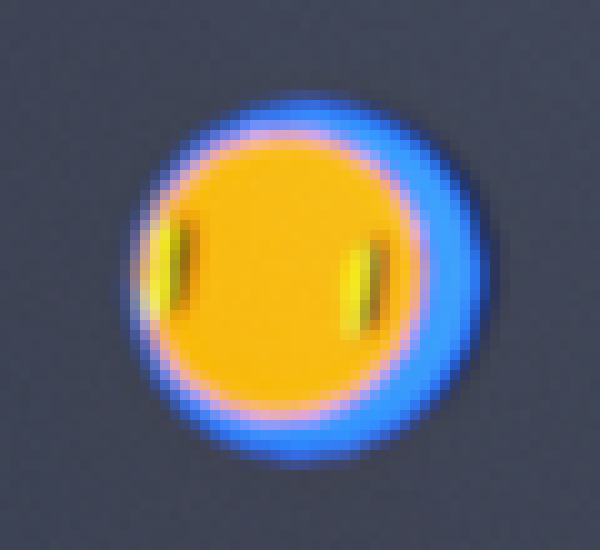

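View pics/scap.png

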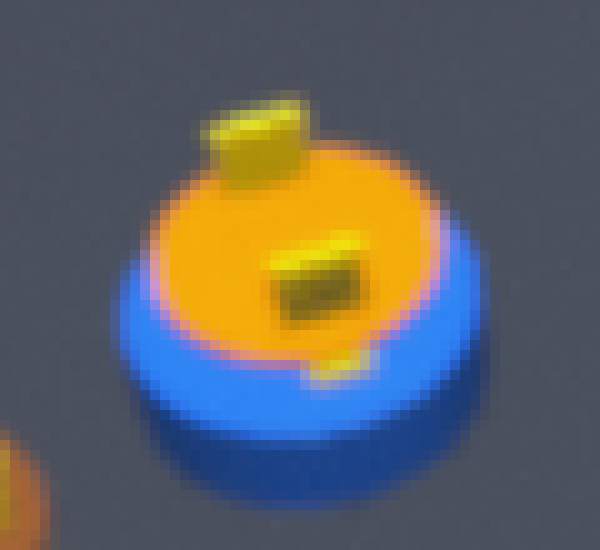

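View pics/tlens.png

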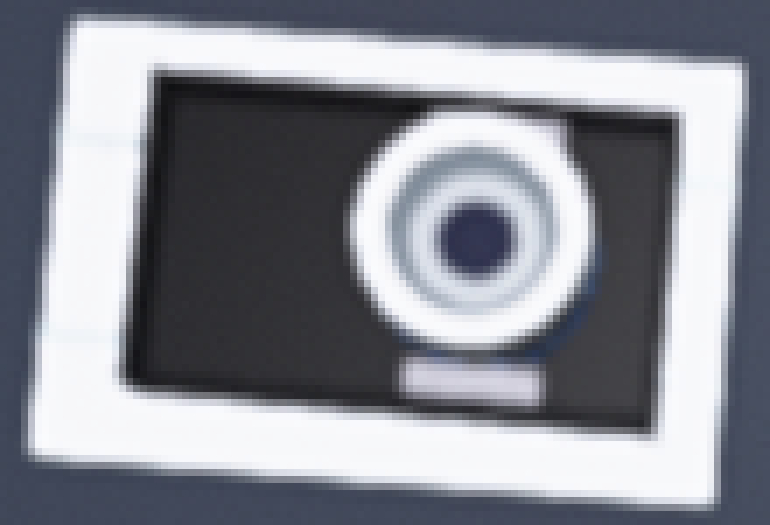

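View pics/slens.png

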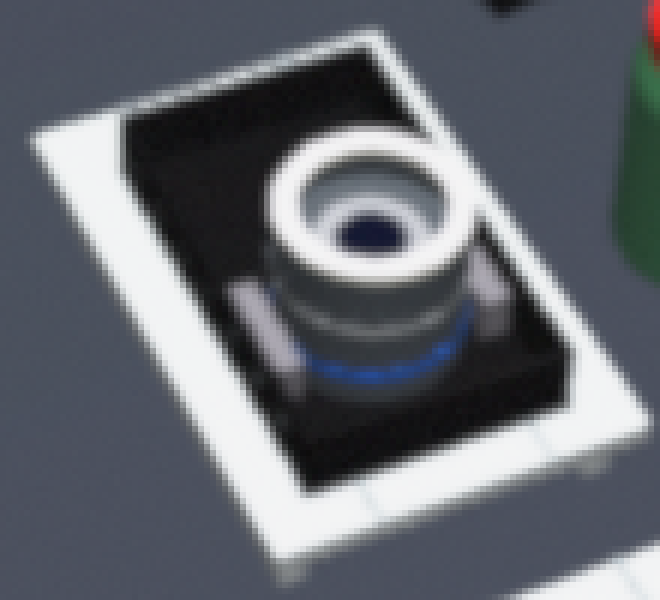

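```bash
python3 - <<'E'
from h import *
T=cam('top');S=cam('side')
# tabs by yellow mask weights
for nm,c,boxes in (('T',T,[(217,253,225,270),(237,255,246,272)]),('S',S,[(219,157,232,166),(225,171,238,178)])):
    img=c['img'].astype(int);P=[]
    hsv=cv2.cvtColor(c['img'],cv2.COLOR_BGR2HSV)
    for x0,y0,x1,y1 in boxes:
        sub=hsv[y0:y1,x0:x1]
        m=(sub[...,0]>=26)&(sub[...,0]<=34)&(sub[...,2]>185)&(sub[...,1]>120)
        v,u=np.nonzero(m);P.append((u.mean()+x0,v.mean()+y0));print(nm,m.sum(),P[-1],atz(c,*P[-1],.07).round(4))
    A,B=[atz(c,*p,.07) for p in P];print('  mid',((A+B)/2).round(4),'sep',np.linalg.norm(A-B).round(4),'yaw of +y(deg) from A-B',np.degrees(np.arctan2(*(A-B)[:2][::-1])).round(1))
# lens ring: fit model circles by intensity. outer edge radius ro unknown, inner .031
g={k:cv2.GaussianBlur(cv2.cvtColor(c['img'],cv2.COLOR_BGR2GRAY),(0,0),.6).astype(np.float32) for k,c in (('T',T),('S',S))}
th=np.linspace(0,2*np.pi,180,endpoint=False)
from scipy.optimize import least_squares,minimize
def ringscore(c,gg,x,y,z,r,sgn):
    out=[]
    for rr in (r-.002,r+.002):
        p=proj(c,np.c_[x+rr*np.cos(th),y+rr*np.sin(th),np.full(180,z)]).astype(np.float32)
        out.append(cv2.remap(gg,p[:,0].reshape(1,-1),p[:,1].reshape(1,-1),cv2.INTER_LINEAR)[0])
    return sgn*(out[1]-out[0]).mean()
for k,c in (('T',T),('S',S)):
    for nm,r0,sgn,z in (('outer',None,-1,.122),('inner',.031,1,.122)):
        best=max(((ringscore(c,g[k],x,y,z,r,sgn),x,y,r) for x in np.arange(.6,.66,.002) for y in np.arange(.04,.1,.002) for r in ([.031] if r0 else [.039,.041,.043,.045])))
        f=lambda q:-ringscore(c,g[k],q[0],q[1],z,q[2] if not r0 else .031,sgn)
        res=minimize(f,best[1:] if not r0 else best[1:3],method='Nelder-Mead',options=dict(xatol=1e-5,initial_simplex=None))
        print(k,nm,best,res.x.round(4),-res.fun)
for k,c in (('T',T),('S',S)):
    f=lambda q:-ringscore(c,g[k],q[0],q[1],.046,.037,-1) 
    best=min((f((x,y)),x,y) for x in np.arange(.38,.42,.002) for y in np.arange(.21,.25,.002))
    print('cap disc',k,minimize(f,best[1:],method='Nelder-Mead').x.round(4),best)
E
```

```text
T 14 (np.float64(220.85714285714286), np.float64(261.64285714285717)) [0.4026 0.2529 0.07  ]
T 17 (np.float64(240.05882352941177), np.float64(263.29411764705884)) [0.399  0.2039 0.07  ]
  mid [0.4008 0.2284 0.07  ] sep 0.0491 yaw of +y(deg) from A-B 85.8
S 18 (np.float64(225.27777777777777), np.float64(162.22222222222223)) [0.4036 0.2539 0.07  ]
S 16 (np.float64(231.25), np.float64(175.125)) [0.4003 0.205  0.07  ]
  mid [0.4019 0.2295 0.07  ] sep 0.0491 yaw of +y(deg) from A-B 86.1
T outer (np.float32(99.79147), np.float64(0.624), np.float64(0.07200000000000004), 0.043) [0.6245 0.0721 0.0422] 105.16709899902344
T inner (np.float32(44.751385), np.float64(0.624), np.float64(0.07200000000000004), 0.031) [0.6234 0.0716] 45.380332946777344
S outer (np.float32(75.74793), np.float64(0.626), np.float64(0.07400000000000004), 0.043) [0.6265 0.075  0.0429] 77.12181091308594
S inner (np.float32(56.632385), np.float64(0.626), np.float64(0.07400000000000004), 0.031) [0.6259 0.0742] 56.76605224609375
cap disc T [0.4009 0.2295] (np.float32(-40.031773), np.float64(0.4), np.float64(0.23))
cap disc S [0.4019 0.231 ] (np.float32(-26.765572), np.float64(0.402), np.float64(0.232))
```

```bash
python3 - <<'E'
from h import *
T=cam('top');S=cam('side')
def refine(c,pts,win=3):
    g=cv2.cvtColor(c['img'],cv2.COLOR_BGR2GRAY)
    p=np.array(pts,np.float32).reshape(-1,1,2).copy()
    return cv2.cornerSubPix(g,p,(win,win),(-1,-1),(cv2.TERM_CRITERIA_EPS+cv2.TERM_CRITERIA_COUNT,50,1e-3)).reshape(-1,2)
def rep(nm,c,pts,z):
    p=refine(c,pts);zs=z if isinstance(z,list) else [z]*len(p)
    W=[atz(c,*q,zz) for q,zz in zip(p,zs)]
    print(nm,p.round(1).tolist());
    for w in W: print('   ',w.round(4))
    for i in range(len(W)):
        d=(W[(i+1)%len(W)]-W[i])[:2];print('   len %.4f ang %.2f'%(np.linalg.norm(d),np.degrees(np.arctan2(d[1],d[0]))))
rep('near T',T,np.array([(72,15),(748,62),(715,508),(30,458)])/7+[224.5,139.5],.042)
rep('far T',T,np.array([(455,62),(697,77),(688,270),(441,250)])/3+[200,130],.040)
rep('tray T',T,np.array([(155,70),(680,112),(655,437),(122,382)])/7+[224.5,139.5],[.078,.078,.042,.06])
rep('near S',S,np.array([(30,133),(378,28),(655,420),(275,560)])/6+[274.5,129.5],.042)
rep('far S',S,np.array([(445,317),(612,254)])/2.6+[160,120],.040)
E
```

```text
near T [[235.3000030517578, 142.3000030517578], [330.6000061035156, 148.8000030517578], [326.5, 211.60000610351562], [228.6999969482422, 204.39999389648438]]
    [0.721  0.2338 0.042 ]
    [ 0.7051 -0.0241  0.042 ]
    [ 0.5352 -0.0145  0.042 ]
    [0.5518 0.2454 0.042 ]
   len 0.2584 ang -93.54
   len 0.1702 ang 176.75
   len 0.2604 ang 86.35
   len 0.1697 ang -3.94
far T [[351.0, 150.5], [432.1000061035156, 157.60000610351562], [429.20001220703125, 218.60000610351562], [346.79998779296875, 213.39999389648438]]
    [ 0.7011 -0.0793  0.04  ]
    [ 0.6834 -0.2966  0.04  ]
    [ 0.5194 -0.2852  0.04  ]
    [ 0.5312 -0.0682  0.04  ]
   len 0.2180 ang -94.67
   len 0.1643 ang 176.03
   len 0.2173 ang 86.90
   len 0.1703 ang -3.73
tray T [[246.5, 149.60000610351562], [321.5, 155.89999389648438], [317.70001220703125, 201.6999969482422], [241.8000030517578, 194.0]]
    [0.6915 0.195  0.078 ]
    [6.764e-01 2.000e-04 7.800e-02]
    [0.5612 0.009  0.042 ]
    [0.5774 0.2075 0.06  ]
   len 0.1954 ang -94.43
   len 0.1155 ang 175.64
   len 0.1991 ang 85.31
   len 0.1147 ang -6.23
near S [[279.70001220703125, 152.5], [337.5, 134.1999969482422], [383.29998779296875, 200.0], [320.20001220703125, 222.8000030517578]]
    [0.5522 0.2478 0.042 ]
    [0.7242 0.2382 0.042 ]
    [ 0.7068 -0.0217  0.042 ]
    [ 0.5357 -0.0115  0.042 ]
   len 0.1723 ang -3.18
   len 0.2604 ang -93.83
   len 0.1713 ang 176.62
   len 0.2598 ang 86.37
far S [[330.3999938964844, 240.60000610351562], [394.3999938964844, 216.5]]
    [ 0.5327 -0.0669  0.04  ]
    [ 0.703  -0.0766  0.04  ]
   len 0.1706 ang -3.26
   len 0.1706 ang 176.74
```

>>> {"op": "servo_tool", "data": {
  "plan": [
    [[0.02,-0.037,-0.005,0.045,1],[0.02,-0.037,-0.005,0.045,1],[0.02,-0.037,-0.005,0.045,1],[0.02,-0.037,-0.005,0.045,0.45],[0.02,-0.037,-0.005,0.045,0.45],[0.02,-0.037,-0.02,0.045,0.45],[0.02,-0.037,-0.02,0.045,0.45],[0.0235,-0.0347,-0.022,0.042,0.45]]
  ]
}}

```text
time_s: 3.0
eef_pos: [0.4023, 0.2283, 0.1312]
eef_rot: [0.001, 0.034, 0.999, 0.0]
wrist_force: [0.7, -0.1, -0.4]
opening: 0.727
```

```bash
python3 - <<'E'
from h import *
T=cam('top');S=cam('side')
print(get_obs()['eef_pos'],get_obs()['time_s'])
a=cv2.resize(T['img'][200:300,180:290],None,fx=5,fy=5,interpolation=cv2.INTER_CUBIC)
b=cv2.resize(S['img'][90:210,170:290],None,fx=5,fy=5,interpolation=cv2.INTER_CUBIC)
cv2.imwrite('pics/a1.png',a);cv2.imwrite('pics/a2.png',b)
e=get_obs()['eef_pos']
print(proj(T,[e]),proj(S,[e]))
E
```

```text
[0.4021054  0.22570184 0.12885727] 3.1
[[225.43510346 263.21197787]] [[225.77526376 152.78775551]]
```

View pics/a1.png

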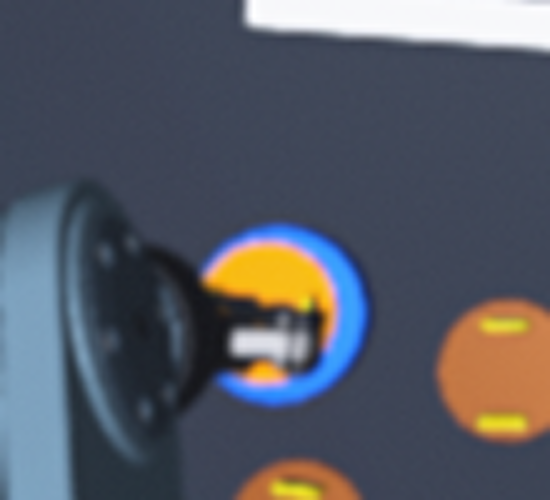

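View pics/a2.png

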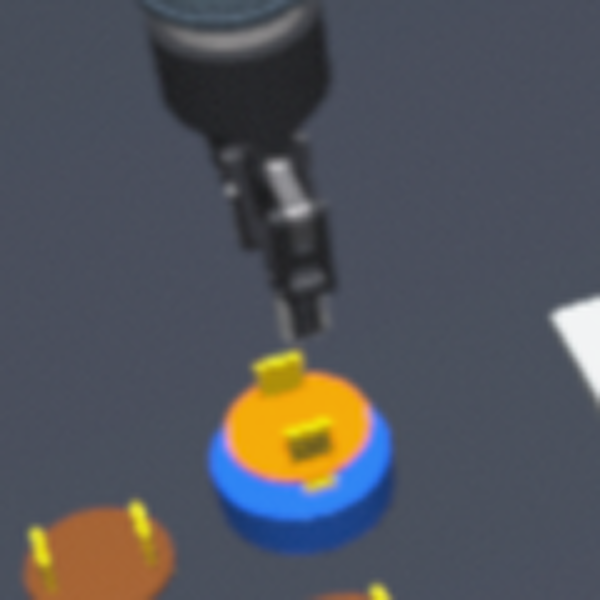

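```bash
python3 - <<'E'
from h import *
S=cam('side')
for y in (.195,.185):
  for z in (.105,.110,.115,.12,.125):
    print(y,z,((proj(S,[[.402,y,z]])[0]-[170,90])*5).round(0))
print(get_obs()['eef_pos'],get_obs()['opening'])
E
```

```text
0.195 0.105 [308. 389.]
0.195 0.11 [307. 381.]
0.195 0.115 [306. 374.]
0.195 0.12 [305. 367.]
0.195 0.125 [303. 360.]
0.185 0.105 [316. 402.]
0.185 0.11 [315. 395.]
0.185 0.115 [314. 387.]
0.185 0.12 [312. 380.]
0.185 0.125 [311. 373.]
[0.40163497 0.22772098 0.13006271] 0.7283605033694063
```

>>> {"op": "servo_tool", "data": {
  "plan": [
    [[0,0,0,0,0.45],[0,0,0,0,0.45]]
  ]
}}

```text
time_s: 3.35
eef_pos: [0.4015, 0.2309, 0.132]
eef_rot: [0.001, 0.034, 0.999, 0.0]
wrist_force: [-0.7, 0.4, -0.3]
opening: 0.724
```

```bash
python3 - <<'E'
from h import *
S=cam('side')
o=get_obs();e=o['eef_pos'];print(e,o['opening'],o['eef_rot'],o['dq'].round(3))
b=cv2.resize(S['img'][90:210,170:290],None,fx=5,fy=5,interpolation=cv2.INTER_CUBIC)
w=o['opening']*.085/2
for y,col in ((e[1]-w,(0,255,0)),(e[1]+w,(255,0,255)),(e[1],(0,0,255))):
    for z in (e[2],e[2]-.014,e[2]+.005):
        p=(proj(S,[[e[0],y,z]])[0]-[170,90])*5; cv2.circle(b,tuple(int(v) for v in p),3,col,-1)
cv2.imwrite('pics/a3.png',b)
E
```

```text
[0.40143944 0.23098678 0.13200088] 0.7271325470523616 [6.56390871e-04 3.40353018e-02 9.99420368e-01 3.08772260e-04] [ 0.004 -0.001  0.002 -0.001 -0.002 -0.003]
```

View pics/a3.png

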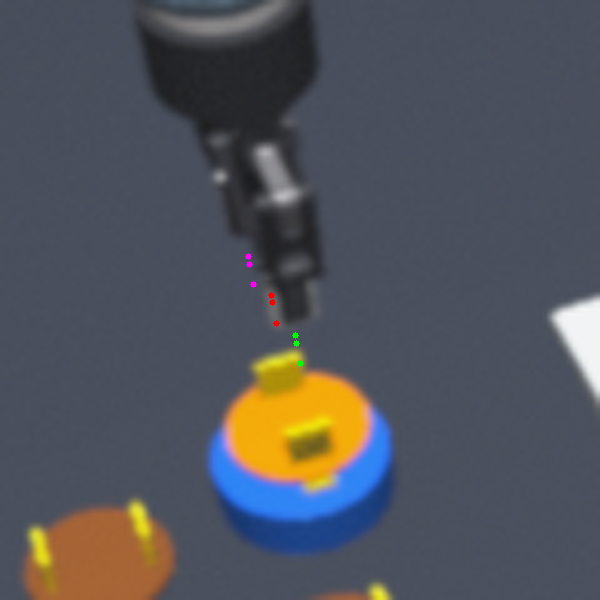

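```bash
python3 - <<'E'
from h import *
T=cam('top')
o=get_obs();e=o['eef_pos'];print(e,o['opening'],o['time_s'])
b=cv2.resize(T['img'][200:300,180:290],None,fx=6,fy=6,interpolation=cv2.INTER_CUBIC)
w=o['opening']*.085/2
for y,col in ((e[1]-w,(0,255,0)),(e[1]+w,(255,0,255)),(e[1],(0,0,255)),(e[1]-.057,(255,255,0))):
    for z in (e[2],e[2]-.014,e[2]+.02):
        p=(proj(T,[[e[0],y,z]])[0]+.5-[180,200])*6; cv2.circle(b,tuple(int(v) for v in p),2,col,-1)
cv2.imwrite('pics/a4.png',b)
E
```

```text
[0.40137718 0.23096408 0.1319173 ] 0.7267523135877558 3.45
```

View pics/a4.png

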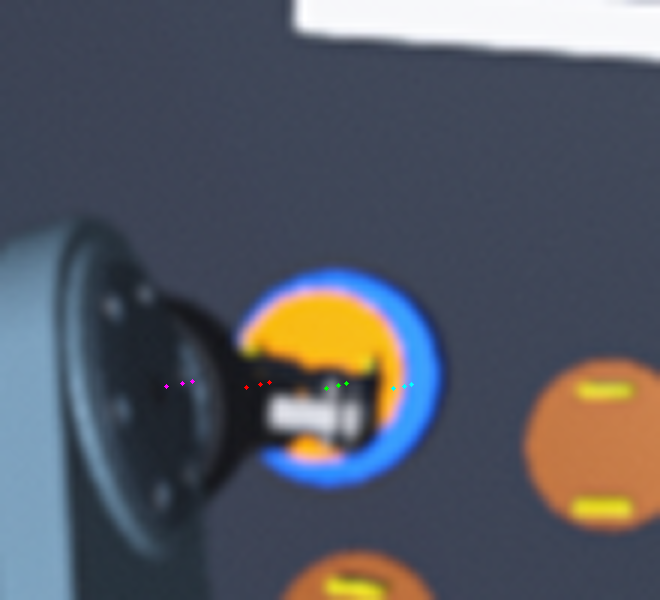

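```bash
python3 - <<'E'
from h import *
T=cam('top');S=cam('side')
o=get_obs();e=o['eef_pos']
b=cv2.resize(T['img'][200:300,140:290],None,fx=5,fy=5,interpolation=cv2.INTER_CUBIC)
d=cv2.resize(S['img'][0:210,150:290],None,fx=4,fy=4,interpolation=cv2.INTER_CUBIC)[:600]
d=cv2.resize(S['img'][60:200,170:290],None,fx=4.2,fy=4.2,interpolation=cv2.INTER_CUBIC)
for c,im,off,f in ((T,b,(140,200),5),(S,d,(170,60),4.2)):
    for k in range(0,8):
        for dx in (-.011,.011):
            p=(proj(c,[[e[0]+dx,e[1],e[2]-.014+.03*k]])[0]+.5-off)*f; cv2.circle(im,tuple(int(v) for v in p),2,(0,0,255),-1)
cv2.imwrite('pics/a5.png',b);cv2.imwrite('pics/a6.png',d)
E
```

```text
(no output)
```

View pics/a5.png

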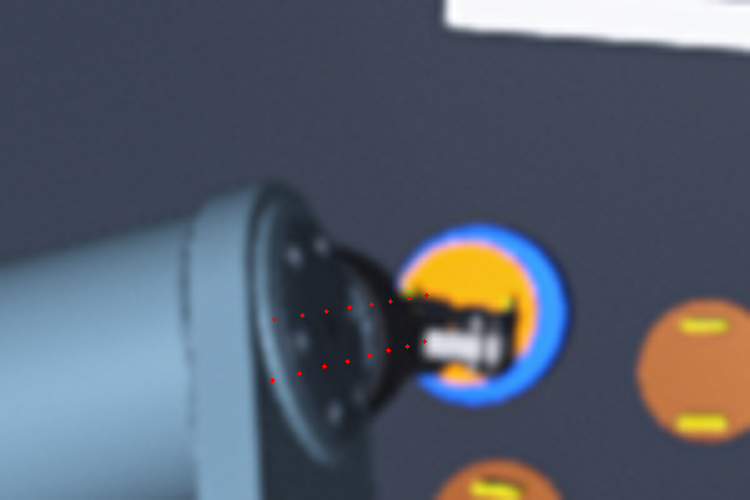

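View pics/a6.png

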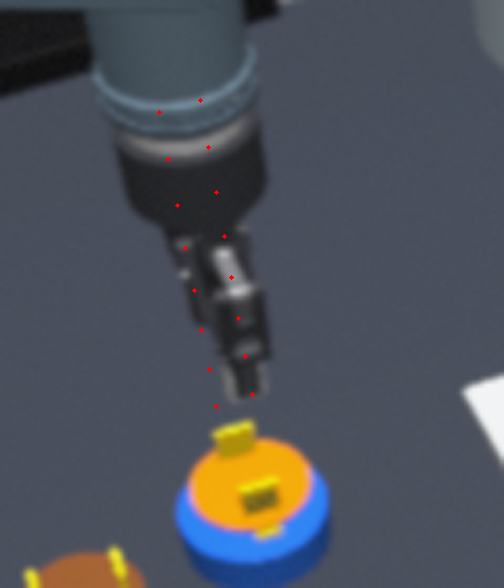

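```bash
python3 - <<'E'
from h import *
S=cam('side')
i=S['img'][125:170,205:250].astype(float)
b=np.clip((i-20)*2.2,0,255).astype(np.uint8)
b=cv2.resize(b,None,fx=13,fy=13,interpolation=cv2.INTER_NEAREST)
cv2.imwrite('pics/a7.png',b);print(get_obs()['time_s'])
E
```

```text
3.6
```

View pics/a7.png

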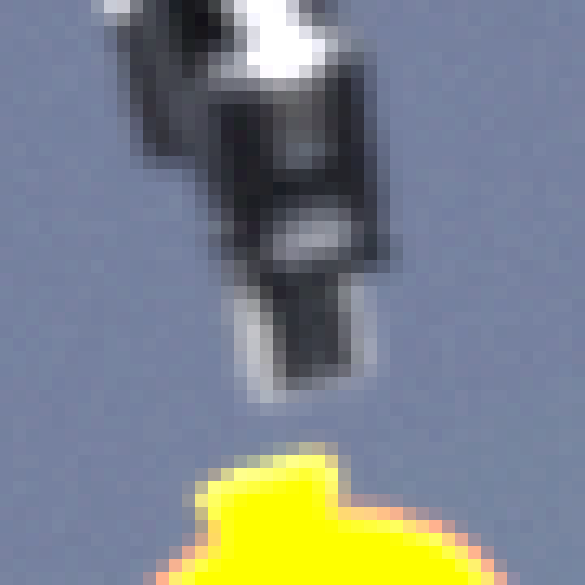

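>>> {"op": "servo_tool", "data": {
  "plan": [
    [[0,-0.0015,-0.015,0,0.45],[0,0,-0.015,0,0.45],[0,0,-0.015,0,0.45],[0,0,0,0,0.45],[0,0,0,0,0.45]]
  ]
}}

```text
time_s: 4.1
eef_pos: [0.4014, 0.2285, 0.0864]
eef_rot: [-0.0, 0.035, 0.999, -0.0]
wrist_force: [0.7, 0.7, -1.2]
opening: 0.729
```

```bash
cat >> h.py <<'E'
def view(name,kx=13,roi=(200,130,255,190),gain=2.2,cn='side'):
    c=cam(cn); x0,y0,x1,y1=roi
    i=c['img'][y0:y1,x0:x1].astype(float)
    b=np.clip((i-20)*gain,0,255).astype(np.uint8)
    b=cv2.resize(b,None,fx=kx,fy=kx,interpolation=cv2.INTER_NEAREST)
    o=get_obs();e=o['eef_pos'];w=o['opening']*.085/2
    q=o['eef_rot'];n=q[1:3]/np.linalg.norm(q[1:3]);yd=2*n[1]*n-np.array([0,1])
    for s,col in ((-1,(0,255,0)),(1,(255,0,255)),(0,(0,0,255))):
        for dz in (0,-.014):
            p=(proj(c,[[e[0]+s*w*yd[0],e[1]+s*w*yd[1],e[2]+dz]])[0]+.5-[x0,y0])*kx
            cv2.circle(b,tuple(int(v) for v in p),3,col,-1)
    cv2.imwrite('pics/'+name,b);print(o['time_s'],e.round(4),o['opening'],o['wrist_force'].round(2),np.degrees(np.arctan2(yd[1],yd[0])))
    return c
E
python3 -c "
from h import *
view('b1.png',10)"
```

```text
4.15 [0.4019 0.2286 0.0869] 0.7301902627013772 [-0.39 -0.34  0.34] 86.02643921791261
```

View pics/b1.png

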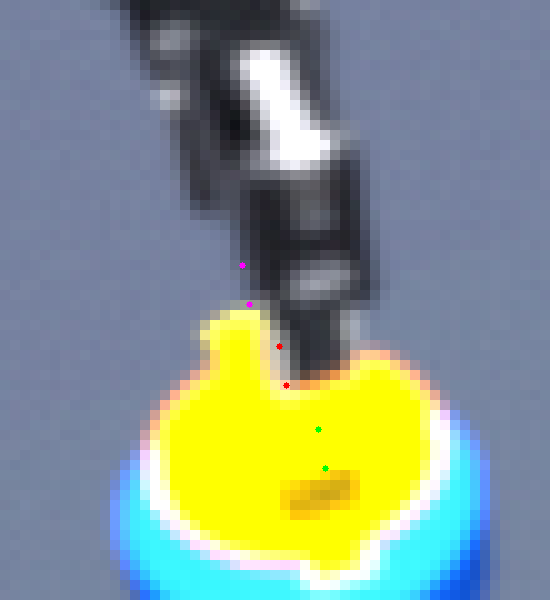

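>>> {"op": "servo_tool", "data": {
  "plan": [
    [[0,0.0008,-0.01,0,0.45],[0,0,-0.005,0,0.45],[0,0,0,0,0.45],[0,0,0,0,0.45]]
  ]
}}

```text
time_s: 4.55
eef_pos: [0.4014, 0.229, 0.071]
eef_rot: [-0.0, 0.035, 0.999, -0.0]
wrist_force: [0.4, 0.0, -0.8]
opening: 0.722
```

```bash
python3 -c "
from h import *
view('b2.png',10)"
```

```text
4.6 [0.4016 0.229  0.0712] 0.7254442961179871 [-0.42 -0.07 -0.04] 86.00035250496123
```

View pics/b2.png

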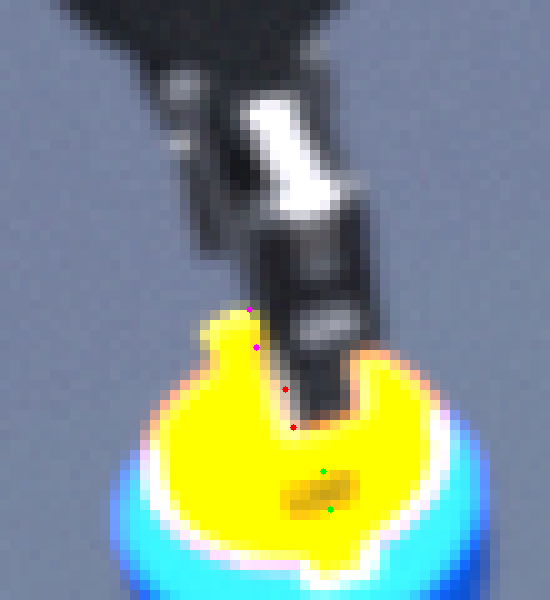

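>>> {"op": "servo_tool", "data": {
  "plan": [
    [[0,0,-0.005,0,0.45],[0,0,-0.004,0,0.45],[0,0,0,0,0.45],[0,0,0,0,0.45]]
  ]
}}

```text
time_s: 5.0
eef_pos: [0.4013, 0.229, 0.062]
eef_rot: [-0.0, 0.035, 0.999, -0.0]
wrist_force: [-0.3, -0.1, 0.2]
opening: 0.722
```

```bash
python3 -c "
from h import *
view('b3.png',10,gain=1.2)"
```

```text
5.05 [0.4015 0.229  0.0621] 0.7256604685261512 [-0.31 -0.65  0.54] 86.00072465097858
```

View pics/b3.png

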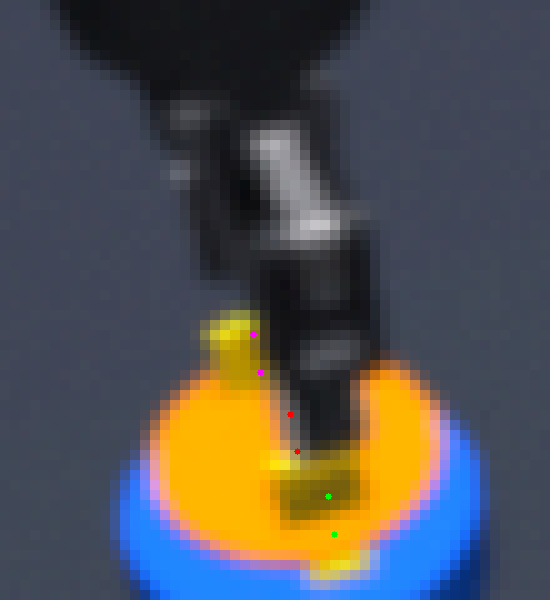

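>>> {"op": "servo_tool", "data": {
  "plan": [
    [[0,0,-0.005,0,0.45],[0,0,-0.005,0,0.45],[0,0,-0.004,0,0.45],[0,0,0,0,0.45],[0,0,0,0,0.45]]
  ]
}}

```text
time_s: 5.55
eef_pos: [0.4014, 0.229, 0.048]
eef_rot: [-0.0, 0.035, 0.999, -0.0]
wrist_force: [0.7, -0.2, 0.1]
opening: 0.723
```

```bash
python3 -c "
from h import *
view('b4.png',10,gain=1.2)"
```

```text
5.6 [0.4016 0.229  0.0482] 0.7266513113253554 [-0.13 -0.8   0.03] 85.99986246591608
```

View pics/b4.png

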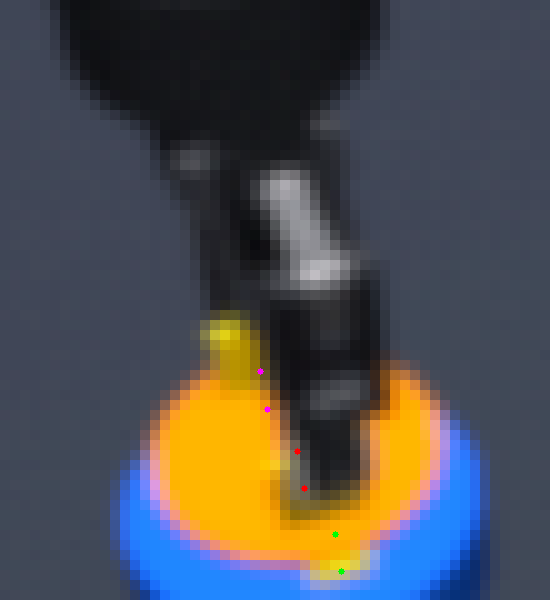

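>>> {"op": "servo_tool", "data": {
  "plan": [
    [[0,0.0003,-0.005,0,0.45],[0,0,0,0,0.3],[0,0,0,0,0.2],[0,0,0,0,0.1],[0,0,0,0,0.1]]
  ]
}}

```text
time_s: 6.1
eef_pos: [0.4016, 0.2294, 0.0434]
eef_rot: [0.0, 0.035, 0.999, 0.0]
wrist_force: [-1.6, 0.5, 4.6]
opening: 0.55
```

```bash
python3 -c "
from h import *
view('b5.png',10,gain=1.2)"
```

```text
6.15 [0.4016 0.2294 0.0434] 0.5547926754997823 [-0.62 -0.67  2.17] 86.00117551231992
```

View pics/b5.png

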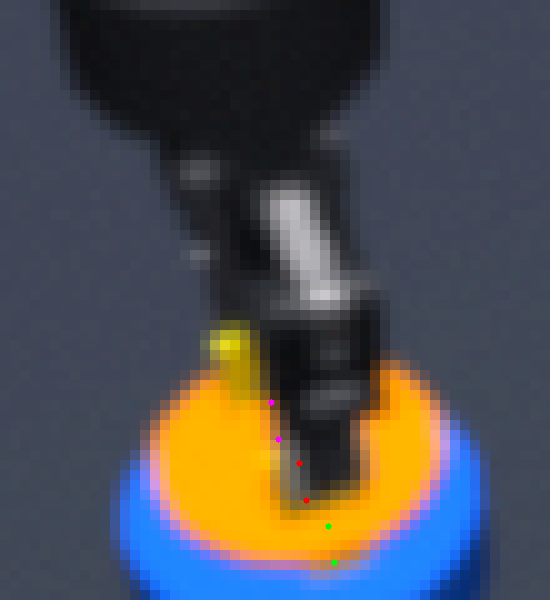

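>>> {"op": "servo_tool", "data": {
  "plan": [
    [[0,0,0.001,0,0.0],[0,0,0.001,0,-0.06],[0,0,0,0,-0.1],[0,0,0,0,-0.1],[0,0,0,0,-0.1]]
  ]
}}

```text
time_s: 6.65
eef_pos: [0.4014, 0.2293, 0.045]
eef_rot: [-0.0, 0.035, 0.999, -0.0]
wrist_force: [1.0, -0.6, -0.3]
opening: 0.454
```

```bash
python3 -c "
from h import *
view('b6.png',10,gain=1.2)"
```

```text
6.7 [0.4014 0.2293 0.0451] 0.45213429359193075 [-0.86  0.77  0.86] 86.00239966270442
```

View pics/b6.png

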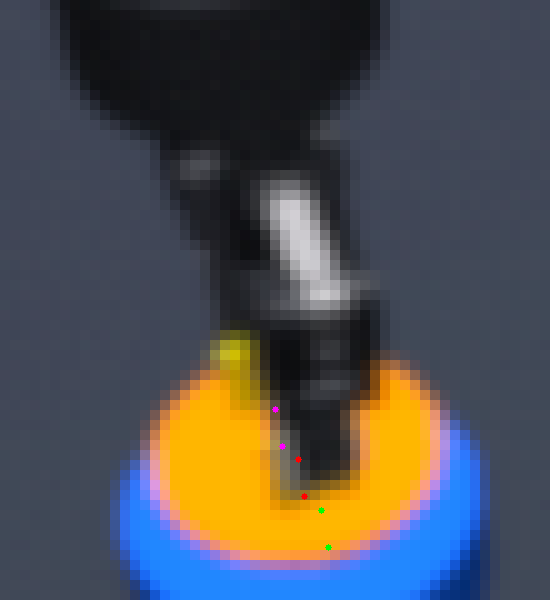

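>>> {"op": "servo_tool", "data": {
  "plan": [
    [[0,0,0,0,-0.15],[0,0,0,0,-0.2],[0,0,0,0,-0.2],[0,0,0,0,-0.2]]
  ]
}}

```text
time_s: 7.1
eef_pos: [0.4015, 0.2293, 0.0458]
eef_rot: [-0.0, 0.035, 0.999, -0.0]
wrist_force: [-3.6, -0.5, 6.7]
opening: 0.412
```

```bash
python3 -c "
from h import *
view('b7.png',10,gain=1.2)
view('b7t.png',10,roi=(205,240,260,290),gain=1.2,cn='top')"
```

```text
7.15 [0.4015 0.2293 0.0458] 0.40912233286855104 [-2.7  -0.92  6.75] 86.01118568467322
7.2 [0.4015 0.2293 0.0457] 0.4100683697438348 [-2.8  -0.44  7.34] 86.0122067528124
```

View pics/b7.png

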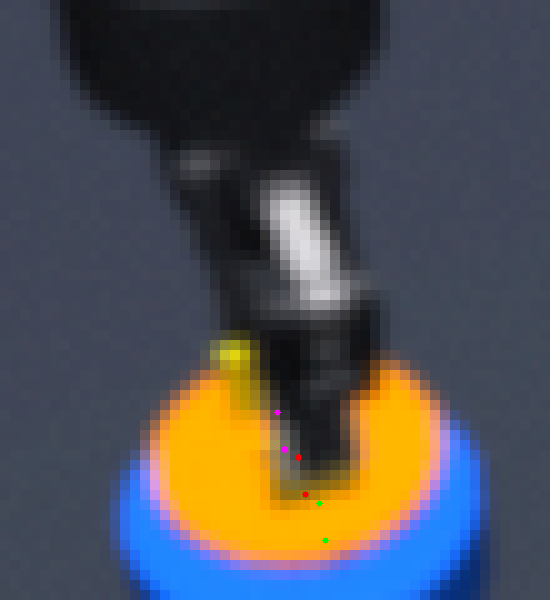

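View pics/b7t.png

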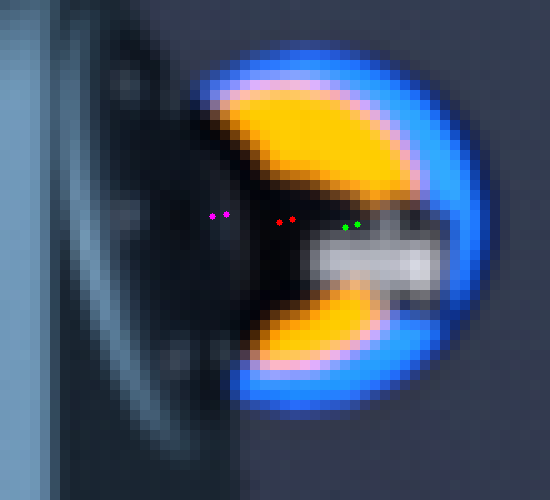

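>>> {"op": "servo_tool", "data": {
  "plan": [
    [[0,0,0.001,0,-0.15],[0,0,0.003,0,-0.15],[0,0,0.006,0,-0.15],[0,0,0.01,0,-0.15],[0,0,0.015,0,-0.15],[0,0,0.015,0,-0.15],[0,0,0,0,-0.15],[0,0,0,0,-0.15]]
  ]
}}

```text
time_s: 8.0
eef_pos: [0.4019, 0.2295, 0.0957]
eef_rot: [0.001, 0.035, 0.999, 0.0]
wrist_force: [1.3, 0.0, -0.7]
opening: 0.424
```

```bash
python3 -c "
from h import *
view('c1.png',8,gain=1.2,roi=(190,110,260,180))
view('c1t.png',10,roi=(200,240,260,290),gain=1.2,cn='top')"
```

```text
8.05 [0.4013 0.2293 0.095 ] 0.4265760627392009 [ 0.69 -0.81 -0.79] 86.00130699811281
8.1 [0.401  0.2292 0.0947] 0.4302179149481998 [-0.32  0.64 -0.89] 86.00129253965804
```

View pics/c1.png

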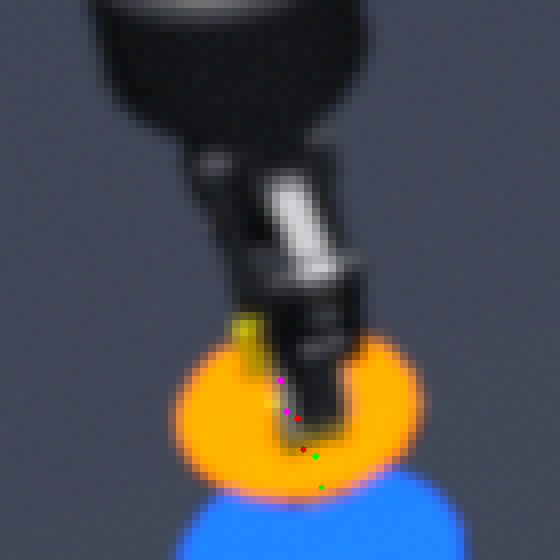

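View pics/c1t.png

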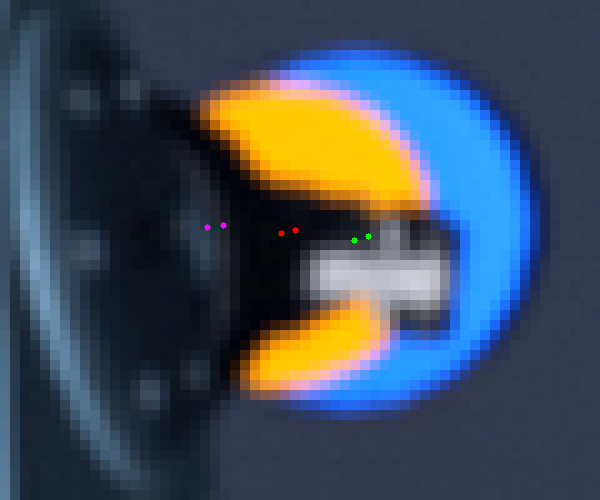

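>>> {"op": "servo_tool", "data": {
  "plan": [
    [[0.01,-0.007,0.02,0,-0.15],[0.025,-0.017,0.02,0,-0.15],[0.04,-0.028,0.02,0,-0.15],[0.045,-0.031,0.01,0,-0.15],[0.045,-0.031,0,0,-0.15],[0.035,-0.025,0,0,-0.15],[0.02,-0.0145,0,0,-0.15],[0.0037,-0.0026,0,0,-0.15]]
  ]
}}

```text
time_s: 8.9
eef_pos: [0.6163, 0.078, 0.1617]
eef_rot: [-0.001, 0.036, 0.999, -0.0]
wrist_force: [-0.2, -0.4, -1.2]
opening: 0.429
```

>>> {"op": "servo_tool", "data": {
  "plan": [
    [[0,0,0,0,-0.15],[0,0,0,0,-0.15],[0,0,0,0,-0.15]]
  ]
}}

```text
time_s: 9.2
eef_pos: [0.6137, 0.0816, 0.1629]
eef_rot: [-0.0, 0.034, 0.999, 0.0]
wrist_force: [0.1, 0.0, -0.9]
opening: 0.426
```

```bash
python3 -c "
from h import *
S=view('d1.png',6,gain=1.2,roi=(280,90,380,190))
T=view('d1t.png',6,roi=(235,130,335,220),gain=1.2,cn='top')
e=get_obs()['eef_pos']
from scipy.optimize import minimize
th=np.linspace(0,2*np.pi,240,endpoint=False)
for nm,c in (('T',T),('S',S)):
    hsv=cv2.cvtColor(c['img'],cv2.COLOR_BGR2HSV)
    m=((hsv[...,0]>5)&(hsv[...,0]<30)&(hsv[...,1]>150)&(hsv[...,2]>120)).astype(np.float32)
    m=cv2.GaussianBlur(m,(0,0),.7)
    def f(q):
        o=[]
        for r in (.0345,.0395):
            p=proj(c,np.c_[q[0]+r*np.cos(th),q[1]+r*np.sin(th),np.full(240,e[2])]).astype(np.float32)
            o.append(cv2.remap(m,p[:,:1].T.copy(),p[:,1:].T.copy(),cv2.INTER_LINEAR)[0])
        return -(o[0]-o[1]).mean()
    b=min((f((e[0]+i,e[1]+j)),e[0]+i,e[1]+j) for i in np.arange(-.012,.0121,.002) for j in np.arange(-.012,.0121,.002))
    r=minimize(f,b[1:],method='Nelder-Mead');print(nm,r.x.round(4),(r.x-e[:2]).round(4),r.fun)
"
```

```text
9.25 [0.6139 0.0815 0.1631] 0.4253502332484413 [-0.11  0.76 -1.06] 86.07950738163409
9.3 [0.6141 0.0814 0.1633] 0.42478533887669495 [ 0.36 -0.19 -0.3 ] 86.07810046034744
T [0.6121 0.0816] [-0.002   0.0001] -0.16042740643024445
S [0.6126 0.083 ] [-0.0015  0.0015] -0.5511041283607483
```

View pics/d1.png

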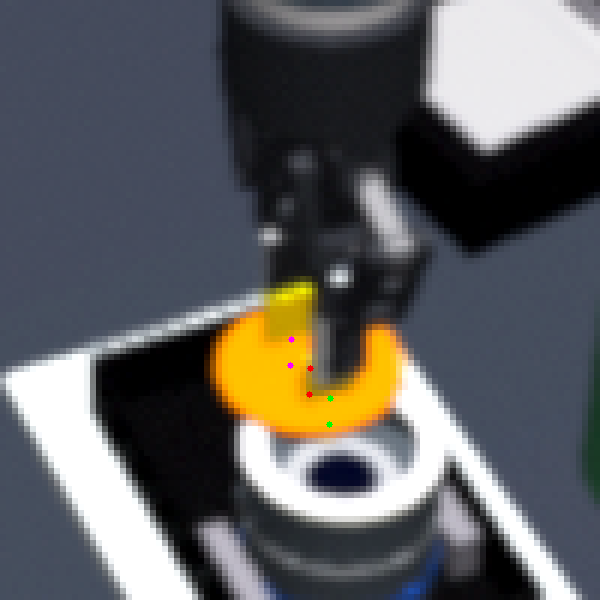

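View pics/d1t.png

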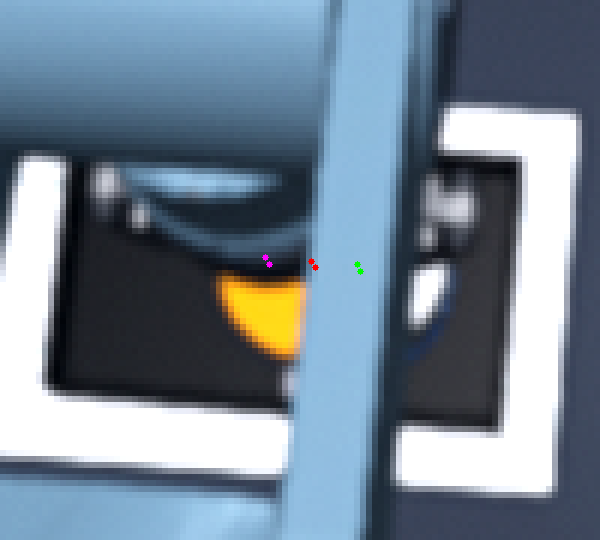

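>>> {"op": "servo_tool", "data": {
  "plan": [
    [[0.005,-0.003,-0.005,0,-0.15],[0.005,-0.003,-0.005,0,-0.15],[0.0027,-0.0025,0,0,-0.15],[0,0,0,0,-0.15],[0,0,0,0,-0.15]]
  ]
}}

```text
time_s: 9.8
eef_pos: [0.6276, 0.0717, 0.153]
eef_rot: [-0.0, 0.035, 0.999, 0.0]
wrist_force: [-0.3, 0.8, -0.5]
opening: 0.426
```

```bash
cat >> h.py <<'E'
def capfit(c,z,e,rng=.012):
    from scipy.optimize import minimize
    th=np.linspace(0,2*np.pi,240,endpoint=False)
    hsv=cv2.cvtColor(c['img'],cv2.COLOR_BGR2HSV)
    m=((hsv[...,0]>5)&(hsv[...,0]<30)&(hsv[...,1]>150)&(hsv[...,2]>120)).astype(np.float32)
    m=cv2.GaussianBlur(m,(0,0),.7)
    def f(q):
        o=[]
        for r in (.0345,.0395):
            p=proj(c,np.c_[q[0]+r*np.cos(th),q[1]+r*np.sin(th),np.full(240,z)]).astype(np.float32)
            o.append(cv2.remap(m,p[:,:1].T.copy(),p[:,1:].T.copy(),cv2.INTER_LINEAR)[0])
        return -(o[0]-o[1]).mean()
    g=np.arange(-rng,rng+1e-6,.002)
    b=min((f((e[0]+i,e[1]+j)),e[0]+i,e[1]+j) for i in g for j in g)
    r=minimize(f,b[1:],method='Nelder-Mead');print('cap',r.x.round(4),'rel',(r.x-e[:2]).round(4),'z',round(z,4),r.fun)
    return r.x
E
python3 -c "
from h import *
S=view('d2.png',6,gain=1.2,roi=(280,90,380,190))
e=get_obs()['eef_pos']
x=capfit(S,e[2],e)
for dz in (-.003,.003): capfit(S,e[2]+dz,e)
b=S['img'].copy()
th=np.linspace(0,2*np.pi,90)
b=cv2.resize(b[90:190,280:380],None,fx=7,fy=7,interpolation=cv2.INTER_CUBIC)
for X,z,r,col in ((x,e[2],.037,(255,0,0)),((.6262,.0746),.122,.042,(0,255,0)),((.6262,.0746),.122,.031,(0,255,0)),(x,e[2]-.0157,.0285,(255,255,0))):
    for p in proj(S,np.c_[X[0]+r*np.cos(th),X[1]+r*np.sin(th),np.full(90,z)]): cv2.circle(b,tuple(int(v) for v in (p+.5-[280,90])*7),1,col,-1)
cv2.imwrite('pics/d3.png',b)
"
```

```text
9.85 [0.6275 0.0719 0.1531] 0.4256086345951803 [-0.63  0.12 -0.13] 85.98992680817518
cap [0.6283 0.0741] rel [0.0008 0.0022] z 0.1531 -0.5035356879234314
cap [0.6299 0.0766] rel [0.0024 0.0048] z 0.1501 -0.4957934021949768
cap [0.6267 0.0714] rel [-0.0008 -0.0004] z 0.1561 -0.5108894109725952
```

View pics/d3.png

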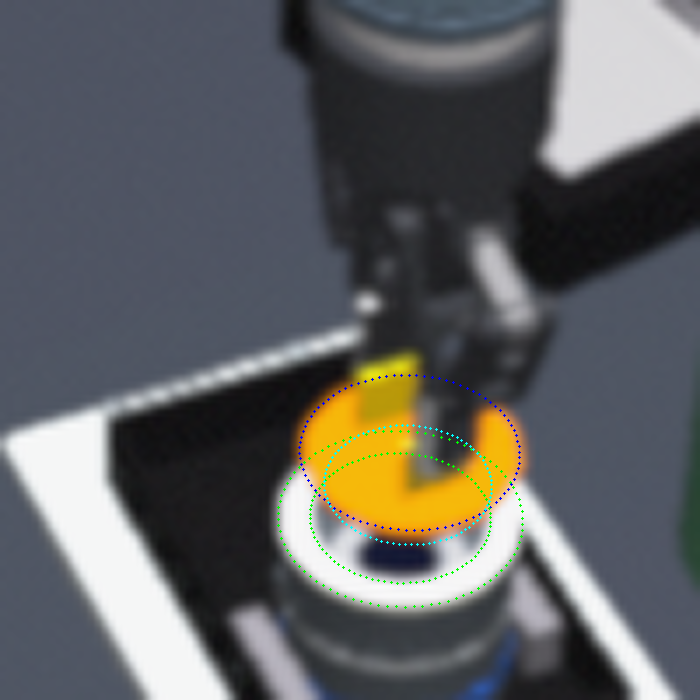

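>>> {"op": "servo_tool", "data": {
  "plan": [
    [[-0.0024,0.0006,-0.005,0,-0.15],[0,0,-0.005,0,-0.15],[0,0,-0.003,0,-0.15],[0,0,0,0,-0.15],[0,0,0,0,-0.15],[0,0,0,0,-0.15]]
  ]
}}

```text
time_s: 10.45
eef_pos: [0.6253, 0.0725, 0.1403]
eef_rot: [0.0, 0.035, 0.999, -0.0]
wrist_force: [0.2, 0.2, -0.1]
opening: 0.429
```

```bash
python3 -c "
from h import *
S=view('d4.png',6,gain=1.2,roi=(280,90,380,190))
e=get_obs()['eef_pos']
x=capfit(S,e[2],e)
b=S['img'].copy()
th=np.linspace(0,2*np.pi,90)
b=cv2.resize(b[90:190,280:380],None,fx=7,fy=7,interpolation=cv2.INTER_CUBIC)
for X,z,r,col in ((x,e[2],.037,(255,0,0)),((.6262,.0746),.122,.042,(0,255,0)),((.6262,.0746),.122,.031,(0,255,0))):
    for p in proj(S,np.c_[X[0]+r*np.cos(th),X[1]+r*np.sin(th),np.full(90,z)]): cv2.circle(b,tuple(int(v) for v in (p+.5-[280,90])*7),1,col,-1)
cv2.imwrite('pics/d5.png',b)
"
```

```text
10.5 [0.6253 0.0725 0.1404] 0.42471217598775696 [ 0.67  0.1  -0.23] 86.00173822614174
cap [0.6259 0.0756] rel [0.0006 0.0031] z 0.1404 -0.4748876690864563
```

View pics/d5.png

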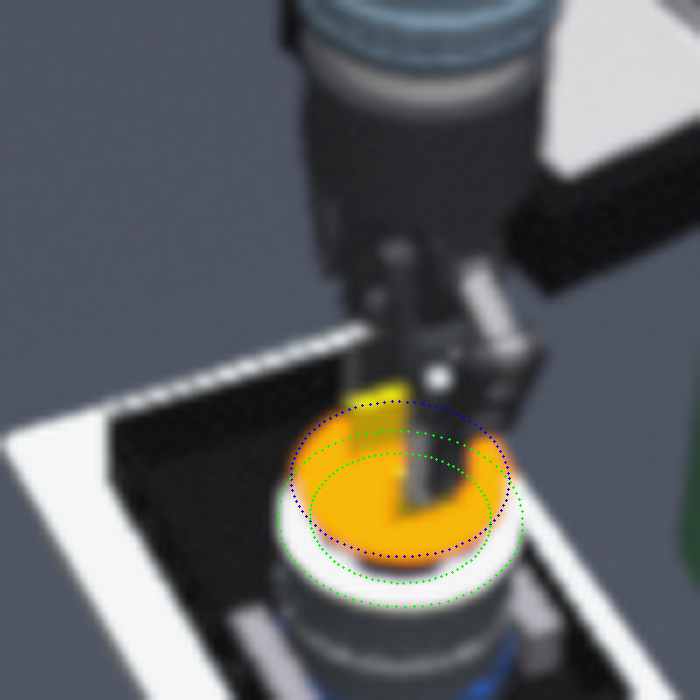

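>>> {"op": "servo_tool", "data": {
  "plan": [
    [[0,0,-0.002,0,-0.15],[0,0,-0.002,0,-0.15],[0,0,-0.002,0,-0.15],[0,0,0,0,-0.15],[0,0,0,0,-0.15]]
  ]
}}

```text
time_s: 11.0
eef_pos: [0.625, 0.0725, 0.134]
eef_rot: [-0.0, 0.035, 0.999, 0.0]
wrist_force: [0.1, -0.0, -2.1]
opening: 0.428
```

>>> {"op": "servo_tool", "data": {
  "plan": [
    [[0,0,-0.002,0,-0.15],[0,0,-0.002,0,-0.15],[0,0,0,0,-0.15],[0,0,0,0,-0.15]]
  ]
}}

```text
time_s: 11.4
eef_pos: [0.625, 0.0725, 0.13]
eef_rot: [-0.0, 0.035, 0.999, -0.0]
wrist_force: [-0.1, -0.3, -0.9]
opening: 0.43
```

```bash
python3 -c "
from h import *
S=view('d6.png',8,gain=1.2,roi=(305,125,370,195))
"
```

```text
11.45 [0.6251 0.0726 0.1301] 0.4232500952742856 [ 0.67  0.24 -1.01] 86.004043994544
```

View pics/d6.png

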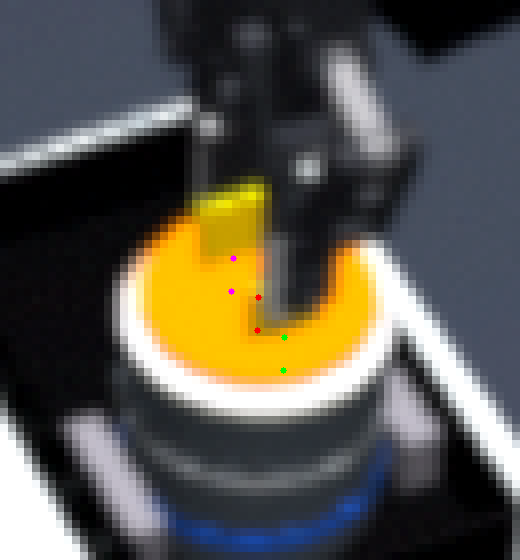

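Going in cleanly without force; now the last few millimetres to the rim.

>>> {"op": "servo_tool", "data": {
  "plan": [
    [[0,0,-0.002,0,-0.15],[0,0,-0.001,0,-0.15],[0,0,-0.001,0,-0.15],[0,0,0,0,-0.15],[0,0,0,0,-0.15]]
  ]
}}

```text
time_s: 11.95
eef_pos: [0.6251, 0.0725, 0.1261]
eef_rot: [-0.0, 0.035, 0.999, -0.0]
wrist_force: [0.7, -0.7, -0.6]
opening: 0.428
```

>>> {"op": "servo_tool", "data": {
  "plan": [
    [[0,0,-0.001,0,-0.15],[0,0,-0.0005,0,-0.15],[0,0,0,0,-0.15],[0,0,0,0,-0.15]]
  ]
}}

```text
time_s: 12.35
eef_pos: [0.6253, 0.0725, 0.1254]
eef_rot: [0.0, 0.035, 0.999, -0.0]
wrist_force: [-2.1, 0.1, 5.5]
opening: 0.429
```

>>> {"op": "servo_tool", "data": {
  "plan": [
    [[0,0,-0.0005,0,-0.15],[0,0,0,0,-0.15],[0,0,0,0,0.0],[0,0,0,0,0.2],[0,0,0,0,0.45],[0,0,0,0,0.5],[0,0,0,0,0.5]]
  ]
}}

```text
time_s: 13.05
eef_pos: [0.6251, 0.0725, 0.124]
eef_rot: [-0.0, 0.035, 0.999, -0.0]
wrist_force: [-0.2, 0.5, -0.4]
opening: 0.751
```

```bash
python3 -c "
from h import *
S=view('e1.png',8,gain=1.2,roi=(305,125,370,195))
"
```

```text
13.1 [0.6251 0.0725 0.1241] 0.7493509319606145 [ 0.76 -0.92  0.3 ] 86.00078417498125
```

View pics/e1.png

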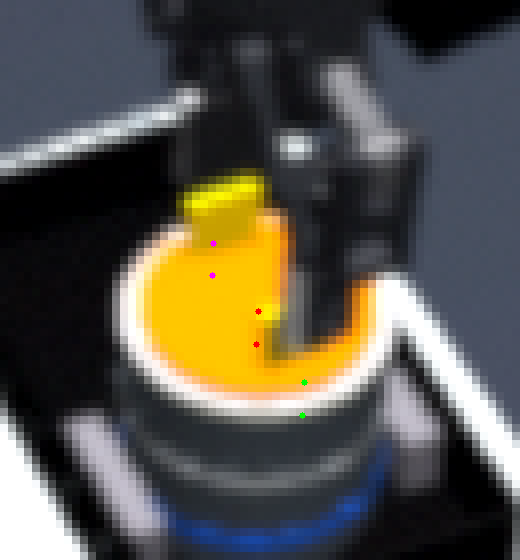

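>>> {"op": "servo_tool", "data": {
  "plan": [
    [[0,0,0.005,0,0.5],[0,0,0.015,0,0.5],[0,0,0.02,0,0.5],[0,0,0.025,0,0.5],[0,0.01,0.02,0,0.5],[0,0.02,0.01,0,0.5]]
  ]
}}

```text
time_s: 13.7
eef_pos: [0.6268, 0.1016, 0.2235]
eef_rot: [0.003, 0.036, 0.999, -0.0]
wrist_force: [-0.1, 0.6, 0.6]
opening: 0.752
```

```bash
python3 -c "
from h import *
S=view('e2.png',8,gain=1.2,roi=(305,125,370,195))
print(get_obs()['q'])
"
```

```text
13.75 [0.6269 0.1055 0.2247] 0.7537824304117323 [-0.51  1.58  0.18] 86.0352077007826
[-0.02063021  0.30340095  1.44465582  0.00187956  1.38667631 -1.52256564]
```

View pics/e2.png

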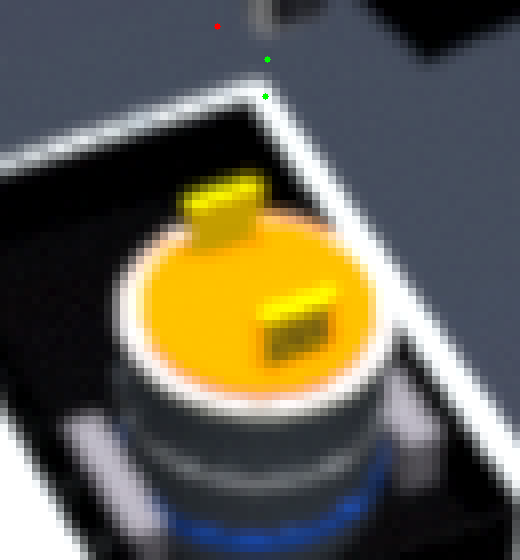

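>>> {"op": "servo_tool", "data": {
  "plan": [
    [[0.001,0.015,0,-0.13,0.5],[0.001,0.02,0,-0.13,0.5],[0.002,0.025,0,-0.13,0.5],[0.002,0.03,0,-0.13,0.5],[0.002,0.03,0,-0.13,0.5],[0.002,0.025,0,-0.13,0.5],[0,0.007,0,-0.13,0.5],[0,0,-0.01,-0.13,0.5]]
  ]
}}

```text
time_s: 14.55
eef_pos: [0.636, 0.2565, 0.2119]
eef_rot: [0.001, 0.528, 0.849, 0.002]
wrist_force: [0.3, -0.7, -0.8]
opening: 0.749
```

>>> {"op": "servo_tool", "data": {
  "plan": [
    [[0,0,-0.01,-0.13,0.5],[0,0,-0.02,-0.13,0.5],[0,0,-0.02,-0.13,0.5],[0,0,-0.02,-0.133,0.5],[0,0,-0.02,0,0.5],[0,0,0,0,0.5],[0,0,0,0,0.5]]
  ]
}}

```text
time_s: 15.25
eef_pos: [0.6353, 0.2545, 0.12]
eef_rot: [0.0, 0.729, 0.685, 0.0]
wrist_force: [0.0, 0.4, 0.7]
opening: 0.75
```

```bash
python3 -c "
from h import *
S=view('f1.png',5,gain=1.2,roi=(260,80,390,200))
T=view('f1t.png',6,roi=(190,120,310,210),gain=1.2,cn='top')
"
```

```text
15.3 [0.636  0.2547 0.1209] 0.7489934359333004 [ 1.14 -0.72  0.04] -3.528329999321762
15.35 [0.6362 0.2547 0.1212] 0.7501073521978282 [-0.03  0.39 -0.72] -3.5347838480971996
```

View pics/f1.png

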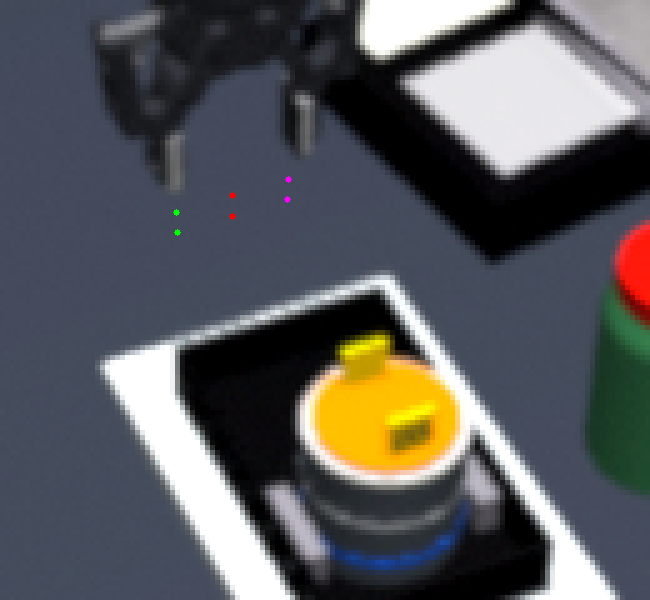

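View pics/f1t.png

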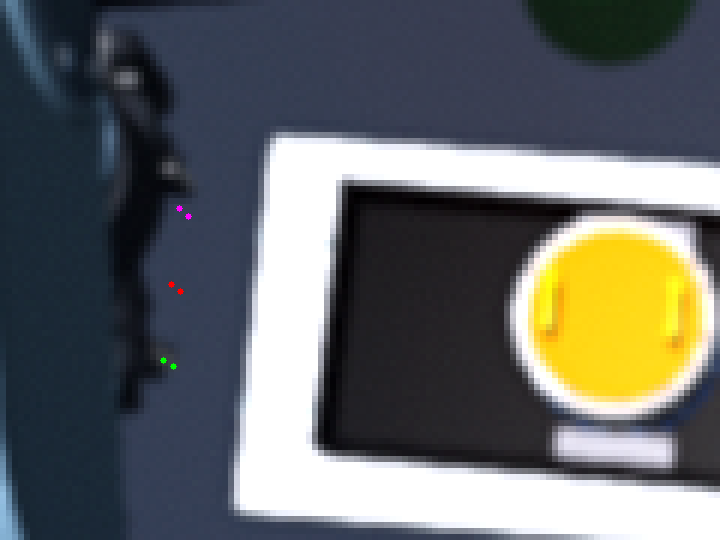

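>>> {"op": "servo_tool", "data": {
  "plan": [
    [[0,0,-0.02,0,0.5],[0,0,-0.02,0,0.5],[0,0,-0.02,0,0.5],[0,0,-0.01,0,0.5],[0,0,-0.006,0,0.5],[0,0,0,0,0.5],[0,0,0,0,0.5]]
  ]
}}

```text
time_s: 16.05
eef_pos: [0.6359, 0.2547, 0.0444]
eef_rot: [0.0, 0.729, 0.685, 0.001]
wrist_force: [-0.3, 0.6, -0.1]
opening: 0.748
```

>>> {"op": "servo_tool", "data": {
  "plan": [
    [[-0.0004,-0.008,0,0,0.5],[-0.0005,-0.008,0,0,0.5],[-0.0005,-0.008,0,0,0.5],[-0.0003,-0.005,0,0,0.5],[0,0,0,0,0.5],[0,0,0,0,0.5]]
  ]
}}

```text
time_s: 16.65
eef_pos: [0.6334, 0.2253, 0.0432]
eef_rot: [-0.0, 0.729, 0.685, 0.0]
wrist_force: [-0.1, 0.6, -0.5]
opening: 0.746
```

```bash
python3 -c "
from h import *
S=view('f2.png',5,gain=1.2,roi=(260,80,390,200))
T=view('f2t.png',6,roi=(190,120,310,210),gain=1.2,cn='top')
"
```

```text
16.7 [0.6335 0.2256 0.0432] 0.7464885147745602 [ 0.26 -0.23 -0.37] -3.564161146437929
16.75 [0.6334 0.2257 0.0431] 0.7499104690956899 [-0.28  0.32 -0.25] -3.5472377785411275
```

View pics/f2.png

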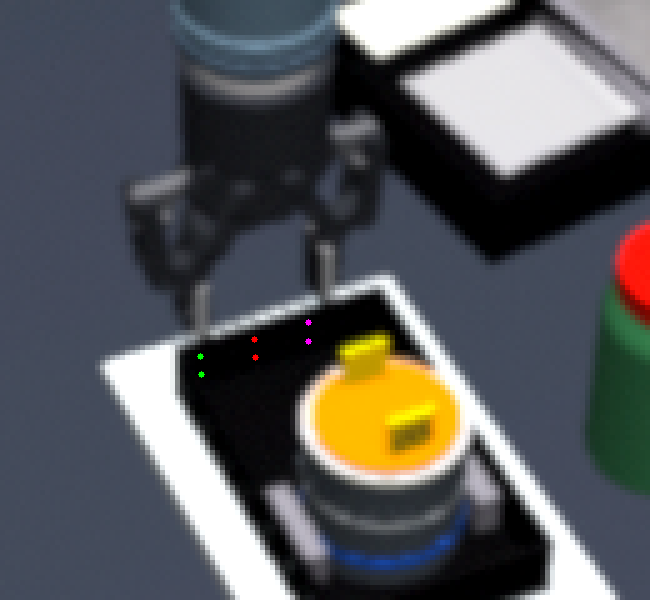

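View pics/f2t.png

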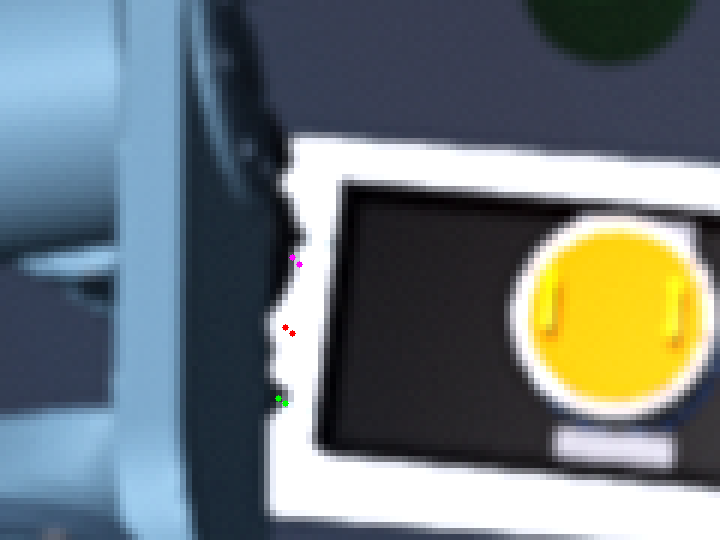

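>>> {"op": "servo_tool", "data": {
  "plan": [
    [[-0.0003,-0.005,0,0,0.5],[-0.0003,-0.005,0,0,0.5],[-0.0003,-0.005,0,0,0.5],[-0.0003,-0.005,0,0,0.5],[-0.0003,-0.005,0,0,0.5],[-0.0003,-0.005,0,0,0.5],[0,0,0,0,0.5]]
  ]
}}

```text
time_s: 17.45
eef_pos: [0.6315, 0.1944, 0.043]
eef_rot: [0.0, 0.729, 0.685, -0.0]
wrist_force: [-0.5, 0.6, -0.1]
opening: 0.748
```

```bash
python3 -c "
from h import *
S=view('g1.png',4,gain=1.2,roi=(250,80,410,220))
T=view('g1t.png',6,roi=(220,130,340,220),gain=1.2,cn='top')
"
```

```text
17.5 [0.6317 0.1945 0.0432] 0.7488171594412967 [-0.67 -0.37 -0.  ] -3.5781286500933387
17.55 [0.6318 0.1946 0.0432] 0.7535602532164677 [ 0.7  -0.24  0.15] -3.5739893685985007
```

View pics/g1.png

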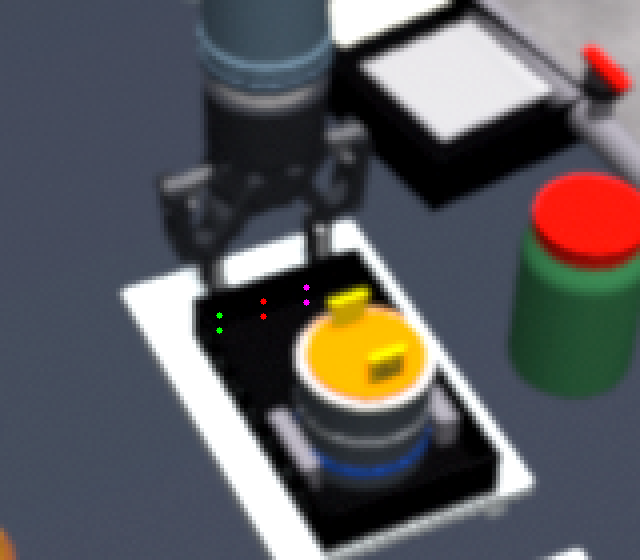

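View pics/g1t.png

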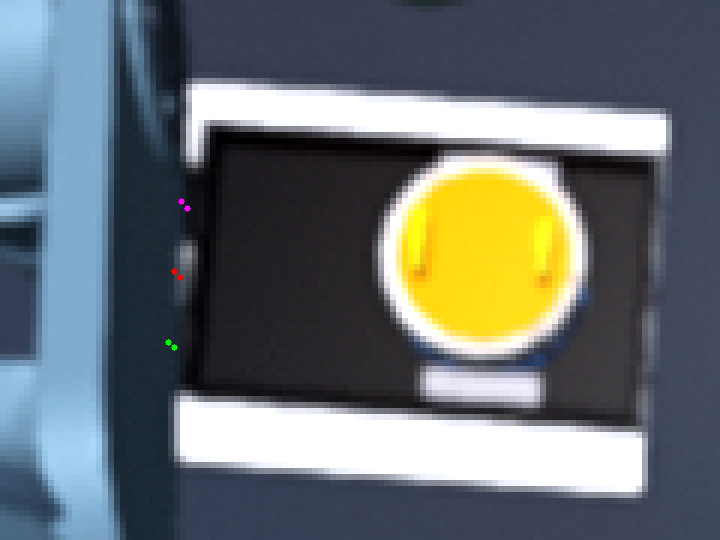

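>>> {"op": "servo_tool", "data": {
  "plan": [
    [[-0.0004,-0.006,0,0,0.5],[-0.0004,-0.007,0,0,0.5],[-0.0004,-0.007,0,0,0.5],[-0.0005,-0.007,0,0,0.5],[-0.0004,-0.007,0,0,0.5],[-0.0004,-0.006,0,0,0.5],[0,0,0,0,0.5]]
  ]
}}

```text
time_s: 18.25
eef_pos: [0.6291, 0.154, 0.0432]
eef_rot: [0.0, 0.729, 0.685, -0.0]
wrist_force: [-0.1, -0.6, -0.0]
opening: 0.75
```

```bash
python3 -c "
from h import *
S=view('g2.png',4,gain=1.2,roi=(260,100,420,240))
"
```

```text
18.3 [0.6291 0.1541 0.0431] 0.7531470387827018 [-0.56 -0.43  0.16] -3.5931035217790477
```

View pics/g2.png

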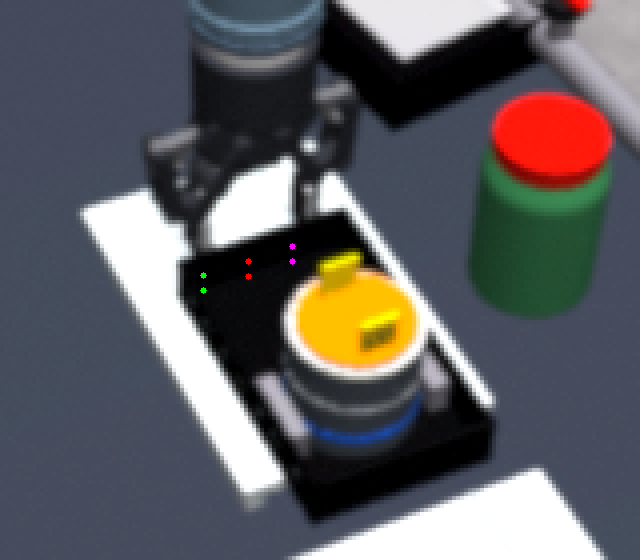

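>>> {"op": "servo_tool", "data": {
  "plan": [
    [[-0.0004,-0.006,0,0,0.5],[-0.0004,-0.007,0,0,0.5],[-0.0004,-0.007,0,0,0.5],[-0.0005,-0.007,0,0,0.5],[-0.0004,-0.007,0,0,0.5],[-0.0004,-0.006,0,0,0.5],[0,0,0,0,0.5]]
  ]
}}

```text
time_s: 19.0
eef_pos: [0.6265, 0.1148, 0.0431]
eef_rot: [0.0, 0.729, 0.685, -0.0]
wrist_force: [0.1, 1.2, -0.2]
opening: 0.748
```

```bash
python3 -c "
from h import *
S=view('g3.png',4,gain=1.2,roi=(270,110,430,250))
T=view('g3t.png',6,roi=(260,130,380,220),gain=1.2,cn='top')
"
```

```text
19.05 [0.6266 0.1148 0.0431] 0.7503144331938021 [ 0.29  0.26 -0.16] -3.5655186341978617
19.1 [0.6265 0.1149 0.043 ] 0.7508912476690073 [-0.23 -0.37 -0.25] -3.5585107981356336
```

View pics/g3.png

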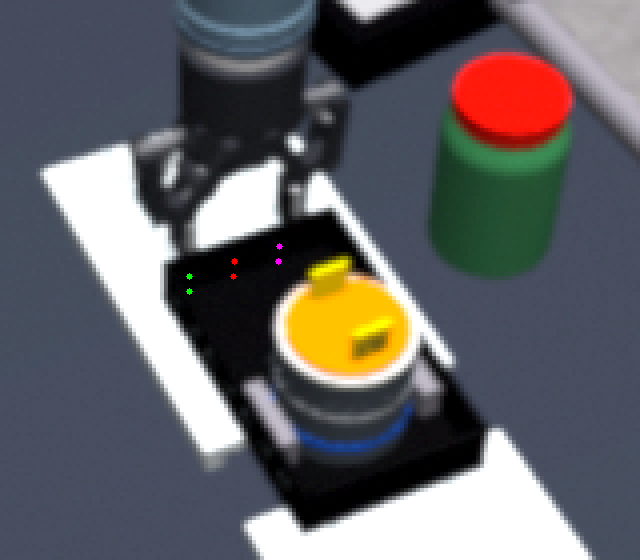

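View pics/g3t.png

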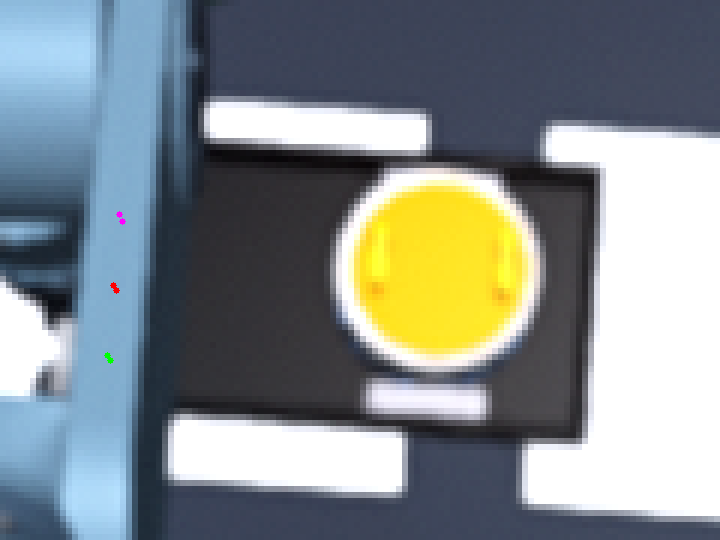

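Leading end is about 22 mm onto the far rack, aligned and level. Continue.

>>> {"op": "servo_tool", "data": {
  "plan": [
    [[-0.0004,-0.006,0,0,0.5],[-0.0004,-0.007,0,0,0.5],[-0.0004,-0.007,0,0,0.5],[-0.0005,-0.007,0,0,0.5],[-0.0004,-0.007,0,0,0.5],[-0.0004,-0.007,0,0,0.5],[-0.0004,-0.007,0,0,0.5],[-0.0004,-0.006,0,0,0.5]]
  ]
}}

```text
time_s: 19.9
eef_pos: [0.6239, 0.0624, 0.0439]
eef_rot: [0.0, 0.729, 0.685, 0.001]
wrist_force: [1.1, 5.9, 2.9]
opening: 0.748
```

>>> {"op": "servo_tool", "data": {
  "plan": [
    [[-0.0004,-0.006,0,0,0.5],[-0.0004,-0.007,0,0,0.5],[-0.0004,-0.007,0,0,0.5],[-0.0005,-0.007,0,0,0.5],[-0.0004,-0.007,0,0,0.5],[-0.0004,-0.006,0,0,0.5],[0,0,0,0,0.5]]
  ]
}}

```text
time_s: 20.6
eef_pos: [0.6208, 0.021, 0.0432]
eef_rot: [0.0, 0.729, 0.685, -0.0]
wrist_force: [0.2, 2.1, 2.0]
opening: 0.751
```

```bash
python3 -c "
from h import *
S=view('g4.png',4,gain=1.2,roi=(300,150,460,290))
T=view('g4t.png',6,roi=(330,130,450,220),gain=1.2,cn='top')
"
```

```text
20.65 [0.6208 0.021  0.0432] 0.7548080324211306 [-0.27  0.8   0.66] -3.5577140476852347
20.7 [0.6208 0.021  0.0431] 0.7540451184143573 [-0.01  0.79  0.82] -3.556506916173612
```

View pics/g4.png

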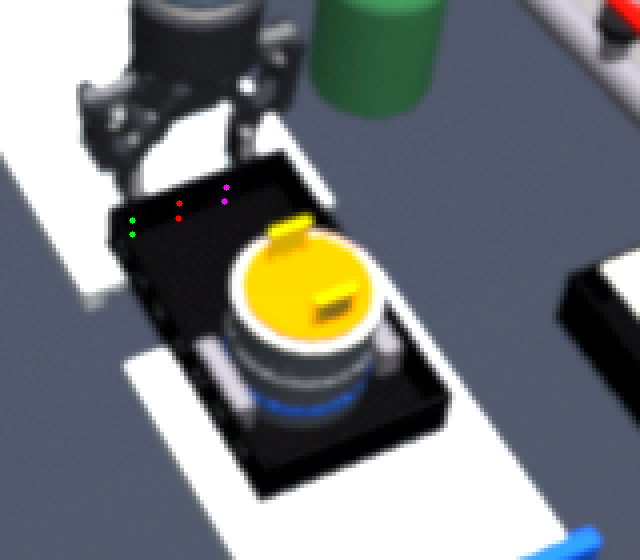

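View pics/g4t.png

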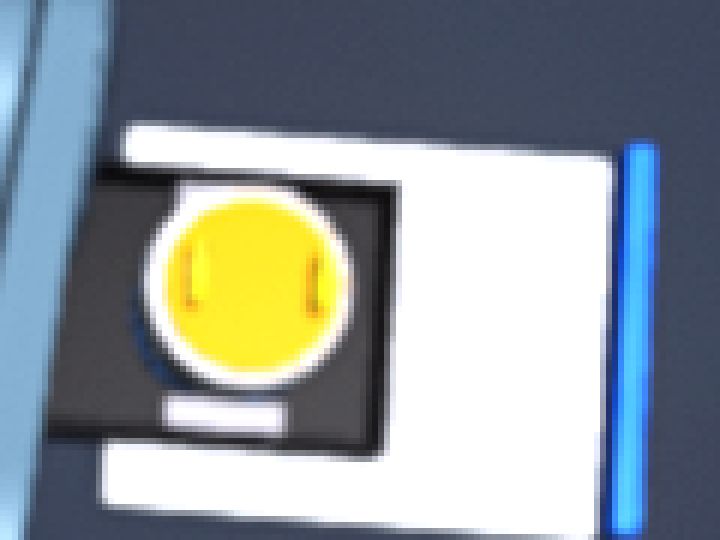

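>>> {"op": "servo_tool", "data": {
  "plan": [
    [[-0.0004,-0.005,0,0,0.5],[-0.0003,-0.006,0,0,0.5],[-0.0004,-0.006,0,0,0.5],[-0.0004,-0.006,0,0,0.5],[-0.0004,-0.006,0,0,0.5],[-0.0003,-0.006,0,0,0.5],[-0.0004,-0.006,0,0,0.5],[-0.0003,-0.005,0,0,0.5]]
  ]
}}

```text
time_s: 21.5
eef_pos: [0.6175, -0.0251, 0.0428]
eef_rot: [-0.0, 0.729, 0.685, -0.0]
wrist_force: [0.3, 3.2, -1.8]
opening: 0.75
```

>>> {"op": "servo_tool", "data": {
  "plan": [
    [[-0.0004,-0.005,0,0,0.5],[-0.0003,-0.006,0,0,0.5],[-0.0004,-0.006,0,0,0.5],[-0.0004,-0.006,0,0,0.5],[-0.0003,-0.005,0,0,0.5],[0,0,0,0,0.5],[0,0,0,0,0.5]]
  ]
}}

```text
time_s: 22.2
eef_pos: [0.6166, -0.0534, 0.0437]
eef_rot: [0.001, 0.729, 0.685, 0.0]
wrist_force: [0.5, -0.7, -0.1]
opening: 0.751
```

```bash
python3 -c "
from h import *
S=view('g5.png',4,gain=1.2,roi=(310,180,470,330))
T=view('g5t.png',6,roi=(335,130,455,220),gain=1.2,cn='top')
"
```

```text
22.25 [ 0.6166 -0.0531  0.0437] 0.7528847623590873 [-0.01  1.01  0.66] -3.5580219083671856
22.3 [ 0.6166 -0.053   0.0437] 0.7470744421706734 [ 0.95  0.61 -0.57] -3.5540902616921484
```

View pics/g5.png

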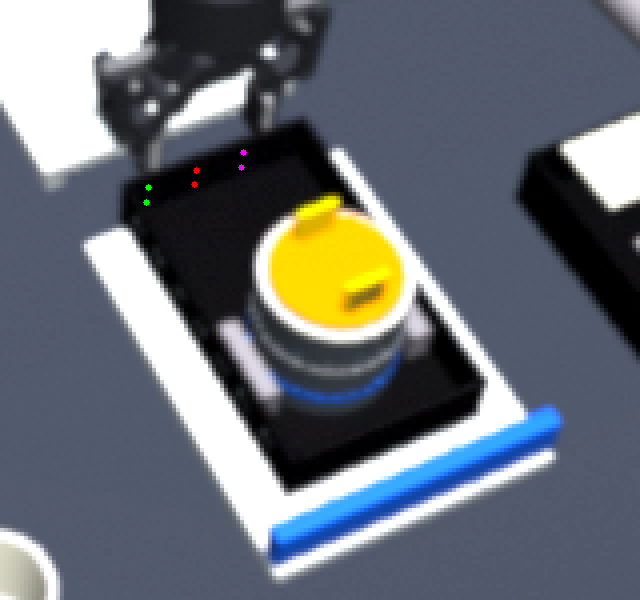

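View pics/g5t.png

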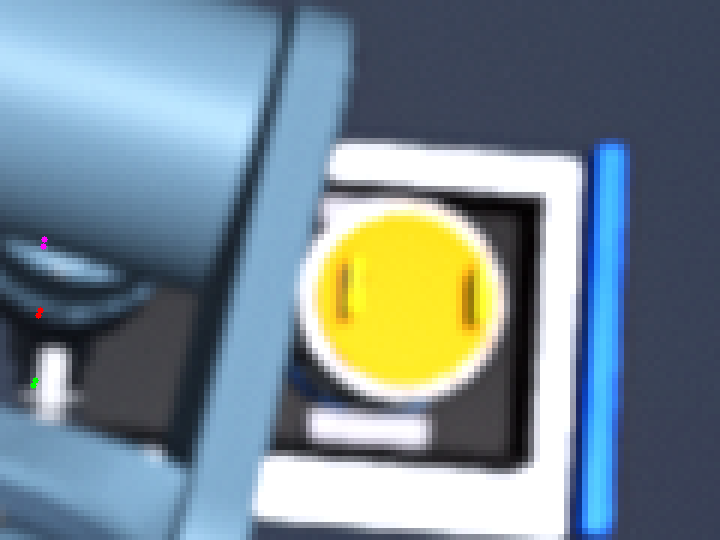

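>>> {"op": "servo_tool", "data": {
  "plan": [
    [[-0.0002,-0.003,0,0,0.5],[-0.0002,-0.003,0,0,0.5],[-0.0002,-0.003,0,0,0.5],[-0.0002,-0.003,0,0,0.5],[-0.0001,-0.002,0,0,0.5],[-0.0001,-0.002,0,0,0.5]]
  ]
}}

```text
time_s: 22.9
eef_pos: [0.6154, -0.0672, 0.0436]
eef_rot: [-0.0, 0.729, 0.685, 0.001]
wrist_force: [1.0, 6.7, 2.1]
opening: 0.753
```

>>> {"op": "servo_tool", "data": {
  "plan": [
    [[-0.0001,-0.0015,0,0,0.5],[-0.0001,-0.0015,0,0,0.5],[0,0,0,0,0.5]]
  ]
}}

```text
time_s: 23.2
eef_pos: [0.6152, -0.0704, 0.0436]
eef_rot: [-0.0, 0.729, 0.685, 0.001]
wrist_force: [-1.4, 5.6, 1.7]
opening: 0.755
```

>>> {"op": "servo_tool", "data": {
  "plan": [
    [[-0.0001,-0.0015,0,0,0.5],[-0.0001,-0.0015,0,0,0.5],[0,0,0,0,0.5]]
  ]
}}

```text
time_s: 23.5
eef_pos: [0.6151, -0.0734, 0.0436]
eef_rot: [-0.0, 0.729, 0.685, 0.001]
wrist_force: [0.6, 4.9, 2.3]
opening: 0.746
```

```bash
python3 -c "
from h import *
S=view('g6.png',4,gain=1.2,roi=(310,180,470,330))
T=view('g6t.png',6,roi=(335,130,455,220),gain=1.2,cn='top')
"
```

```text
23.55 [ 0.615  -0.0734  0.0435] 0.7465433343435613 [1.68 4.96 2.24] -3.523515982047606
23.6 [ 0.615  -0.0734  0.0436] 0.7535688796342285 [0.37 5.51 1.94] -3.521914113799031
```

View pics/g6.png

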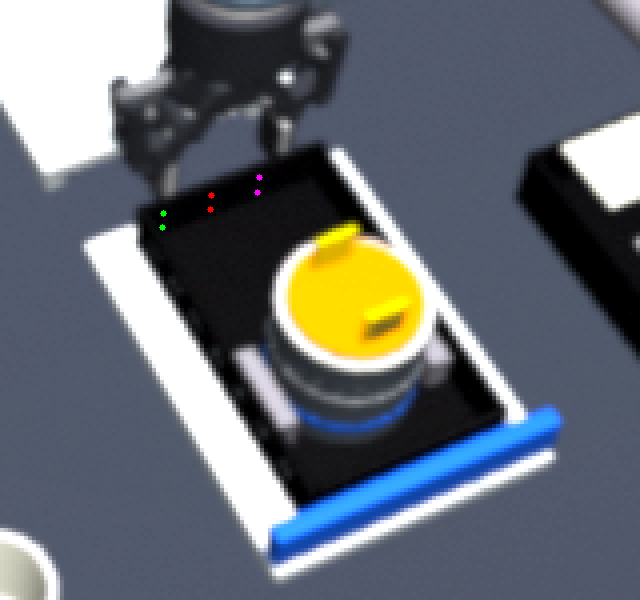

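View pics/g6t.png

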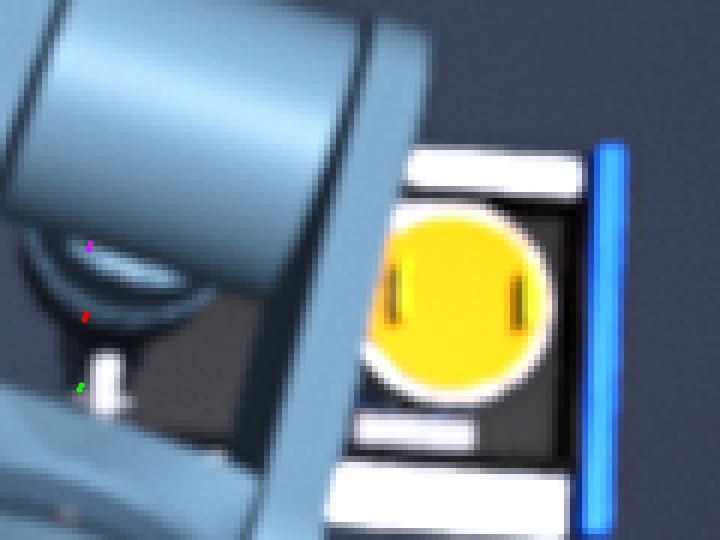

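>>> {"op": "servo_tool", "data": {
  "plan": [
    [[-0.0001,-0.001,0,0,0.5],[0,-0.001,0,0,0.5],[0,0,0,0,0.5]]
  ]
}}

```text
time_s: 23.9
eef_pos: [0.6149, -0.0753, 0.0435]
eef_rot: [-0.0, 0.729, 0.685, 0.001]
wrist_force: [0.4, 5.3, 1.8]
opening: 0.755
```

>>> {"op": "servo_tool", "data": {
  "plan": [
    [[-0.0001,-0.001,0,0,0.5],[0,-0.0005,0,0,0.5],[0,0,0,0,0.5]]
  ]
}}

```text
time_s: 24.2
eef_pos: [0.6149, -0.0759, 0.0436]
eef_rot: [-0.001, 0.728, 0.685, 0.001]
wrist_force: [0.9, 7.8, 3.4]
opening: 0.752
```

>>> {"op": "servo_tool", "data": {
  "plan": [
    [[0,-0.001,0,0,0.5],[0,0,0,0,0.5]]
  ]
}}

```text
time_s: 24.4
eef_pos: [0.6149, -0.0759, 0.0436]
eef_rot: [-0.001, 0.728, 0.685, 0.002]
wrist_force: [0.3, 12.6, 4.1]
opening: 0.752
```

>>> {"op": "servo_tool", "data": {
  "plan": [
    [[0,-0.001,0,0,0.5],[0,0,0,0,0.5]]
  ]
}}

```text
time_s: 24.6
eef_pos: [0.6149, -0.0759, 0.0436]
eef_rot: [-0.002, 0.728, 0.685, 0.002]
wrist_force: [1.2, 15.1, 4.1]
opening: 0.748
```

```bash
python3 -c "
from h import *
S=view('g7.png',4,gain=1.2,roi=(310,180,470,330))
T=view('g7t.png',6,roi=(335,130,455,220),gain=1.2,cn='top')
print(get_obs()['torque'])"
```

```text
24.65 [ 0.6148 -0.0759  0.0435] 0.755450312862908 [ 0.32 15.42  4.28] -3.5069799200725664
24.7 [ 0.6149 -0.0759  0.0436] 0.7511464453915281 [ 1.56 14.74  4.71] -3.5062809220821514
[ 2.41511716 -0.22985295 -0.01224648]
```

View pics/g7.png

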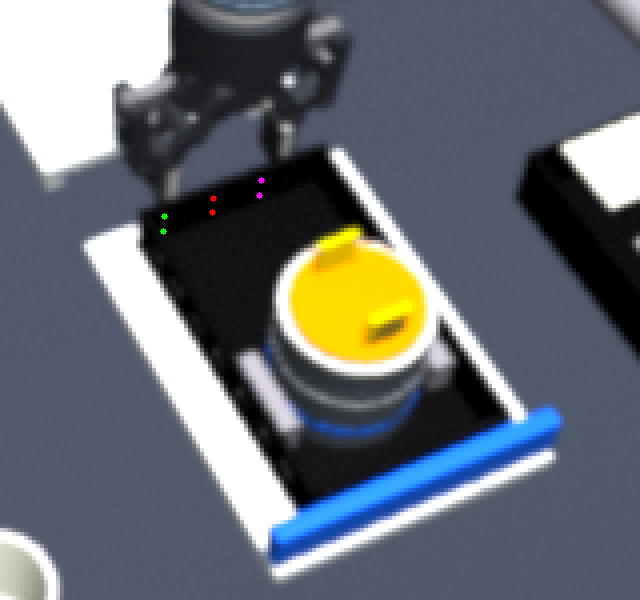

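View pics/g7t.png

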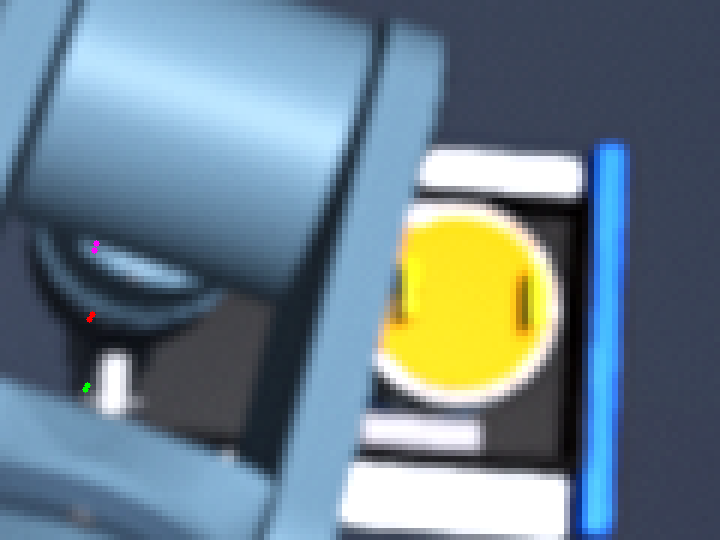

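>>> {"op": "servo_tool", "data": {
  "plan": [
    [[0.0001,0.002,0,0,0.5],[0.0002,0.004,0,0,0.5],[0.0005,0.01,0,0,0.5],[0.0008,0.015,0,0,0.5],[0.0005,0.01,0.01,0,0.5],[0,0.005,0.02,0,0.5],[0,0,0.035,0,0.5],[0,0,0.04,0,0.5]]
  ]
}}

```text
time_s: 25.5
eef_pos: [0.6156, -0.0326, 0.1486]
eef_rot: [-0.001, 0.728, 0.685, -0.001]
wrist_force: [-0.4, 0.1, 0.2]
opening: 0.749
```

>>> {"op": "servo_tool", "data": {
  "plan": [
    [[0,0.03,0.04,0,0.5],[0,0.04,0.03,0,0.5],[-0.01,0.045,0.01,0,0.5],[-0.02,0.045,0,0,0.5],[-0.02,0.04,0,0,0.5],[-0.01,0.02,0,0,0.5],[0,0,0,0,0.5],[0,0,0,0,0.5]]
  ]
}}

```text
time_s: 26.3
eef_pos: [0.5565, 0.1867, 0.2289]
eef_rot: [0.001, 0.728, 0.686, 0.0]
wrist_force: [0.3, -0.0, -0.6]
opening: 0.747
```

```bash
python3 - <<'E'
from h import *
S=cam('side','z_s.png');T=cam('top','z_t.png')
cv2.imwrite('pics/z1.png',cv2.resize(S['img'][180:330,310:470],None,fx=4,fy=4,interpolation=cv2.INTER_CUBIC))
cv2.imwrite('pics/z2.png',cv2.resize(T['img'][130:230,330:450],None,fx=6,fy=6,interpolation=cv2.INTER_CUBIC))
print(get_obs()['eef_pos'],get_obs()['time_s'],get_obs()['wrist_force'])
E
```

```text
[0.55712382 0.18531274 0.22846621] 26.4 [ 0.6685711   0.1295317  -0.36084547]
```

View pics/z1.png

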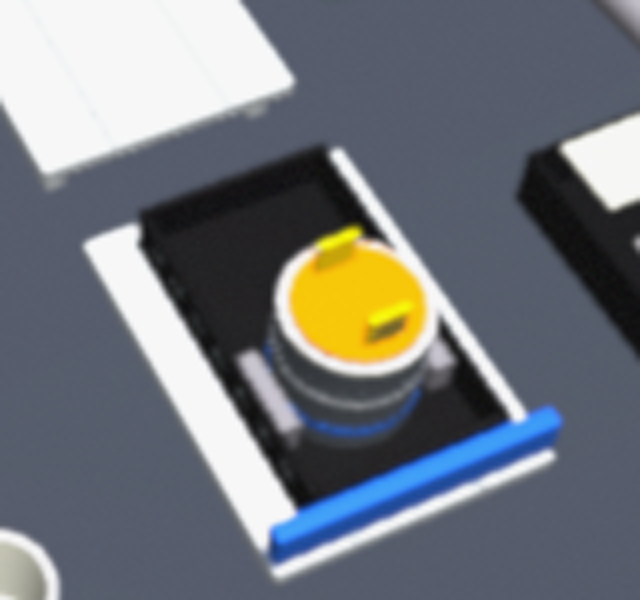

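View pics/z2.png

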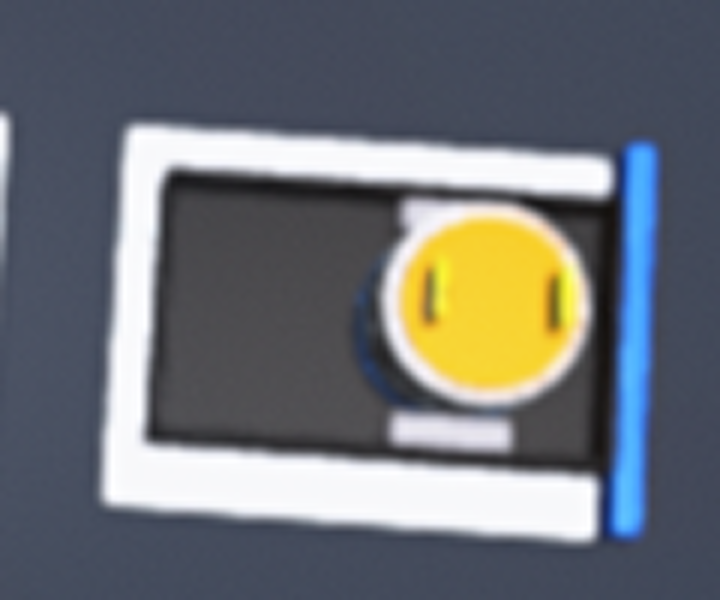

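View pics/z_s.png

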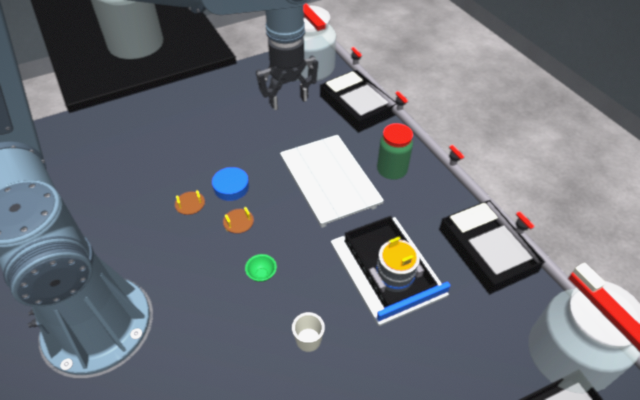

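```bash
python3 -c "
from bench import *
print(hand_in())"
```

```text
the job is handed in; nothing more can be done
None
```

The cap is fitted to the camera, the tray is against the blue end stop, and I handed the job in at about 26.4 s. `hand_in()` gives no verdict, so the result rests on my own checks.

**What I did**
- I squeezed the orange cap's two tabs and lifted it off its blue pad. I lowered it into the white rim until contact at the height predicted for the cap fully down, about 5.5 N.
- I pressed slightly further and opened the gripper so that the tabs sprang out.
- I pushed the tray by its +y end wall with both fingers, across the gap and onto the far rack. It stopped moving at the stop while the push force rose to about 15 N. Then I backed off and raised the arm clear.

**What the last checks showed**
- **Cap:** the disc lies concentric on the rim. The tabs measure about 49 mm apart centre to centre (50 mm free, 36 mm squeezed), so they are sprung out.
- **Tray:** in both camera views it lies flat on the far rack, parallel to it and flush with the stop. No dip showed in the pictures taken during the crossing.
- **Other things:** the dish, jar and brown look-alikes show where they were in the last side picture. The pot's position looks the same too. Wrist force read near zero at the end.

**What disagreed**
- **Fingertips:** with the jaws partly open, the pictures put the fingertips about 14 mm behind the TCP, not 14 mm ahead as stated. I followed the pictures, and the contact heights agreed with them.
- **Gripper opening:** it read about 36 mm on the squeezed tabs, against the nominal 40 mm.
- **Cameras:** the two cameras differed by about 2 to 3 mm on the lens position, so I used a blend. The cap went in without sideways force.
- **Not measured:** I could not read the actual grip force on the tabs. The catches under the rim are hidden, so I infer that they latched from the tab spacing.

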